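# Press the nougat moulds

## Task

Stack every filled nougat mould (the flat beech blocks) into one neat square pile in the middle of the press's drawn-out bed, lying lengthwise across the press, and slide the bed fully home under the press. Then pump the hand lever in full strokes, at least three, letting it come right back up each time, until it turns clearly stiff because the platen has bitten hard on the pile; leave the pile clamped with the lever up, and do not disturb the cakes.

Things in the scene. Friction and masses are not known exactly. Their poses are not given: they have to be found in the camera images.
- press: Bench press, grey and steel, bolted down, 340 (x) by 290 (y) mm at its base (top 22 mm above the table), 420 mm high: two columns at its y = +-125 mm, a crosshead over them (70 mm deep, 300 mm long, 245 to 295 mm up), a cylinder on top. Origin: on the table below the platen's middle. Its -x points to the front, where the bed comes out; z up. Place and yaw (up to 0.1 rad) vary.
- bed (a joint): Sliding steel bed, m drawn out along the press's -x: 0 = fully home on its inner stop, its middle under the platen; 0.17 = fully out. It starts 0.155 to 0.17 out, stays where it is left and takes about 4 to 6 N to move.
- bed_top (a point): Middle of the bed's flat top, 44 mm above the table; axes as the press's. The bed reaches 85 mm from it in x and 95 mm in y. Four steel guide rods, 10 mm thick and 110 mm high, stand on it at x = +-72, y = +-50 mm, so that a pile cannot slide off; fingers fit between the rods. A pile centred here is under the platen once the bed is home.
- bed_handle (a point): Middle of the bed's front pull bar: a round bar 12 mm thick, 100 mm long in the press's y, 145 mm in front (-x) of the bed's middle, its axis 46 mm above the table, 54 mm clear of the bed's front edge. Push it from the front or pinch it from above.
- platen: Steel pressing plate on a stiff spring, 95 (x) by 155 (y) by 16 mm. Origin: middle of its flat underside. It starts 172 mm above the bed's top, goes down about 20 mm per full stroke of the lever (less with short ones), stays put between strokes, cannot be raised again. Once it bites on a pile it stops, further strokes press harder, and it keeps the pile clamped when the lever is let go.
- lever (a joint): Pump lever, rad: 0 = fully up (sprung: it comes back up by itself in about half a second when let go), 0.9 = fully down on its stop; a full stroke is beyond 0.8 and back up. At 0 it rises 0.45 rad above level towards the press's -x, at 0.45 it is level, at 0.9 it points 0.45 rad below level.
- lever_hinge (a point): Pivot of the pump lever, on the pump at the press's right (-y) side, 140 mm above the table; axes as the press's. The lever reaches out from it along the press's -x and swings in the vertical plane.
- lever_grip (a point): Point on the lever's axis 190 mm from its pivot, in the black rubber grip: a bar 28 mm in diameter, 125 to 225 mm from the pivot. Pushed down from above here it takes about 6 N at the bottom of a free stroke, 12 to 18 N at the bottom of a stroke once the platen has bitten hard. It still goes all the way down then.
- mould_a: Closed nougat mould, a flat beech block with a flush cover board: 92 mm (its x) by 124 mm (its y) by 24 mm high, 0.24 to 0.38 kg, with a finger notch in the middle of each long side, 54 mm long, where it is only 60 mm wide. Origin: middle of its underside. Three to five such moulds, all alike, are out on the table at a start; one that is absent has no pose.
- mould_b: Closed nougat mould, a flat beech block with a flush cover board: 92 mm (its x) by 124 mm (its y) by 24 mm high, 0.24 to 0.38 kg, with a finger notch in the middle of each long side, 54 mm long, where it is only 60 mm wide. Origin: middle of its underside. Three to five such moulds, all alike, are out on the table at a start; one that is absent has no pose.
- mould_c: Closed nougat mould, a flat beech block with a flush cover board: 92 mm (its x) by 124 mm (its y) by 24 mm high, 0.24 to 0.38 kg, with a finger notch in the middle of each long side, 54 mm long, where it is only 60 mm wide. Origin: middle of its underside. Three to five such moulds, all alike, are out on the table at a start; one that is absent has no pose.
- mould_d: Closed nougat mould, a flat beech block with a flush cover board: 92 mm (its x) by 124 mm (its y) by 24 mm high, 0.24 to 0.38 kg, with a finger notch in the middle of each long side, 54 mm long, where it is only 60 mm wide. Origin: middle of its underside. Three to five such moulds, all alike, are out on the table at a start; one that is absent has no pose.
- mould_e: Closed nougat mould, a flat beech block with a flush cover board: 92 mm (its x) by 124 mm (its y) by 24 mm high, 0.24 to 0.38 kg, with a finger notch in the middle of each long side, 54 mm long, where it is only 60 mm wide. Origin: middle of its underside. Three to five such moulds, all alike, are out on the table at a start; one that is absent has no pose.
- cake_slice: Bystander: layered cake slice on a card and a round plywood riser, about 115 by 62 by 100 mm. Origin: middle of its underside.
- cake_round: Bystander: round nut-coated cake on a round plywood riser, 96 mm across, 96 mm high. Origin: middle of its underside.
- jar: Bystander: small closed jar, 52 mm across, 52 mm high, standing among the moulds. Origin: middle of its underside.
There are look-alikes about, which are no part of the job. Leave any yellow look-alike of the mould_c alone.

How it is judged:
By the outcome, as a careful person would: the job done as asked, in the order asked, and still so for the second after the job is handed in, with the robot touching nothing.
Of mould_a, mould_b, mould_c, mould_d, mould_e only 3 to 5 are there at a start; the rules pass over those that are not, and their reading is None.
At some moment in a run one of mould_a, mould_b, mould_c, mould_d, mould_e may be knocked a few centimetres aside while the robot is not near it.
Once in a run the grip may slacken for a moment while it holds something.
It also fails if it takes over 210 s, if anything falls off the work surface, if the arm or the gripper's body presses on something with over 40 N, if the wrist force passes 120 N, or if a joint passes its speed limit or range.

## Robot

A 6-joint arm with a two-finger parallel gripper is mounted at the origin on the work surface. World frame = base frame: x ahead of the robot, y to its left, z up, the work surface at z = 0. Lengths are in m, angles in rad, forces in N, time in s.
With the tool pointing down it reaches from about 0.35 to 0.975 m from the base axis. Payload 4.9 kg.
Tool frame: the origin (TCP) lies midway between the tips of the shut fingers; the grasp point (between the pads) lies 19 mm behind it (manip.grip_point_offset is the distance from the TCP to the grasp point, in m); z points along the fingers, y is the direction in which the jaws open and shut (so a half turn about z gives the same grasp; the last joint's range is limited). The gripper opens to 85 mm and grips with 20 to 120 N. Pads are 22 mm wide; open, the fingers measure 114 mm over their backs; the gripper's body (76 mm by 85 mm) begins 54 mm behind the grasp point. The pads swing forward as they close: fully open they stand 13 mm farther back than shut.
Start: joints at [1.044, 0.053, 1.613, -0, 1.476, -0.119], TCP at [0.248, 0.574, 0.231] pointing down, gripper open.
Joint ranges: [-3.01, 3.01], [-1.01, 2.22], [0.06, 2.58], [-1.02, 4.17], [0.09, 2.62], [-3.14, 3.14]. Speed limits (rad/s): [2.57, 2.57, 3.14, 3.14, 3.14, 3.14].

## Interface

Orientations are given as a unit quaternion [w, x, y, z].
In Python, from plant import manip gives the robot as it stands. The module is installed in compiled form; this text tells all that it offers.
- The arm moves only by the tool send_rows, never from a script. Its argument "steps" is a list of rows, each a list of 6 numbers: the shift along the tool's x, y, z in m, then the turn, a rotation vector about the tool's x, y, z in degrees. In form: [[dx, dy, dz, wx, wy, wz], ...]. A call has 1 to 8 rows; each row shifts and turns the commanded pose from where the row before left it, along the tool's axes as they then stand; what a row does not reach is not made up. A row lasts 1/8 s, in which the tool goes at most 62.5 mm and 10.7 degrees, less where a joint would pass 70% of its speed; a pose out of reach is approached as far as the arm can. A call is refused whole if a number of a shift passes 0.0625 or a number of a turn 10.7, either way. A call with a gripper value outside its range is refused whole. "grip" is the opening, from 0 (shut) to 1 (fully open), set as the call begins (left out, the last holds). The fingers move at their own pace and stop on an object; the grip force is fixed at half the most. Time passes only in rows, so rows that do not move let the fingers close. It gives the time, the measured TCP pose, the force and the opening at its end, in the units of the state.
- manip.state(): the state, without advancing time (a new reading comes with each control period).
- manip.grab_frame(name): name is "scene" or "top" or "wrist"; returns the picture (384x512x3 uint8, blue, green, red); there is no depth.
- manip.get_calibration(name): a dict with "K" (3x3 intrinsics, pixels), "distortion" ([k1, k2, p1, p2, k3] as OpenCV has them; the pictures are not rectified), "R" (3x3) and "t" (3): a world point X has camera coordinates R X + t. Camera axes: x right, y down, z forward; pixel columns grow to the right and rows downward; lengths in m; the calibration is good to about 2 mm. A picture is of the moment at which its call begins: read the wrist's pose just before it. get_calibration takes no time and is no camera call; for the wrist camera it gives the pose at the moment of the call.
- manip.job_done(): hands the job in, once; it reports no verdict.
The state is a dict: "time": time; "joint_pos": joint angles; "joint_vel": joint speeds; "joint_efforts": joint torques, N m; "tool_pos": TCP position; "tool_rot": TCP orientation; "contact_force": force on the tool from outside, world axes, zero at the start; "ft_torque": the same for the moment, N m; "gripper_width": opening from 0.0 (shut) to 1.0 (fully open).
Only numpy, scipy, OpenCV 4.12 (cv2) and the standard library are available. Lean on these libraries where they do the work, as an engineer would, in place of code of your own. Each camera call takes 0.05 s, during which the arm holds its last target.

## Working session

There is one attempt and no reset: what is moved stays moved. The work goes in short steps, Python scripts to look and compute and a tool call to move; the robot and the scene stay as the last step left them, time stands still between calls to the robot, and variables do not carry over. Pictures are saved under pics/ and viewed, and the job is handed in when it is done.

Besides the shell and the picture viewer there is one more tool, called after "Emit:" as a command line: name --pt "numbers of a row" for each row, then --argument value for the rest. send_rows: Moves the arm, as the interface text tells. Its arguments: {"type":"object","properties":{"steps":{"type":"array"},"grip":{"type":"number"}},"required":["steps"]}

```bash
mkdir -p pics; ls
python3 - <<'E'
from plant import manip
import cv2
print(manip.state()); print(manip.grip_point_offset)
for n in ("scene","top","wrist"):
    c=manip.get_calibration(n); print(n,c)
    cv2.imwrite(f"pics/{n}0.png",manip.grab_frame(n))
E
```

```text
pics
{'time': 0.0, 'joint_pos': array([ 1.04400684e+00,  5.34050882e-02,  1.61432453e+00,  2.54535360e-05,
        1.47601845e+00, -1.18957208e-01]), 'joint_vel': array([ 0.00024386, -0.00189278, -0.00028964, -0.00119618,  0.00198358,
       -0.00066492]), 'joint_efforts': array([ 2.28358172e-04, -3.93656516e+01, -3.70183754e+01,  9.37810341e-06,
        6.58231991e-03,  1.43497907e-06]), 'tool_pos': array([0.24753173, 0.57319489, 0.2300149 ]), 'tool_rot': array([-3.53962083e-04,  2.02506950e-01,  9.79280232e-01, -1.01799897e-03]), 'contact_force': array([-0.04142897,  0.51104357, -0.40309173]), 'ft_torque': array([-0.00440557, -0.06322186, -0.0370481 ]), 'gripper_width': 1.00091983174114}
0.0187
scene {'K': array([[389.2682379 ,   0.        , 256.09881768],
       [  0.        , 389.2682379 , 188.82456989],
       [  0.        ,   0.        ,   1.        ]]), 'distortion': array([-0.04646219,  0.        ,  0.        ,  0.        ,  0.        ]), 'R': array([[ 0.46765109,  0.88383715, -0.01159115],
       [ 0.58407125, -0.31883015, -0.74646374],
       [-0.66344799,  0.34231452, -0.6
[... 311 characters left out ...]
   ]), 'R': array([[ 3.23535717e-03, -9.99815703e-01, -1.89233576e-02],
       [-9.93066318e-01, -9.88641017e-04, -1.17551308e-01],
       [ 1.17510935e-01,  1.91724695e-02, -9.92886497e-01]]), 't': array([-0.04967831,  0.53331191,  1.60611306])}
wrist {'K': array([[268.61930918,   0.        , 256.61283173],
       [  0.        , 268.61930918, 198.54292194],
       [  0.        ,   0.        ,   1.        ]]), 'distortion': array([0.00086828, 0.        , 0.        , 0.        , 0.        ]), 'R': array([[ 0.39635989,  0.91809436, -0.00126124],
       [ 0.87573182, -0.37765792,  0.30077945],
       [ 0.2756676 , -0.12032141, -0.95369289]]), 't': array([-0.62508175, -0.03943409,  0.37856676])}
```

View pics/scene0.png

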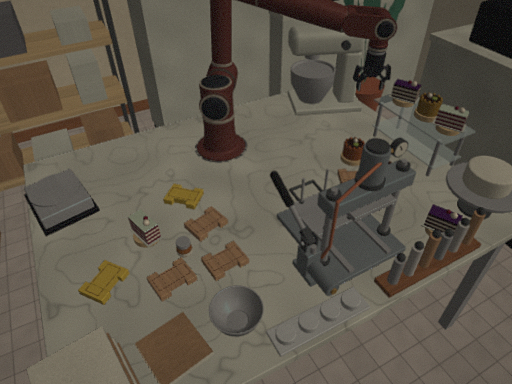

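View pics/top0.png

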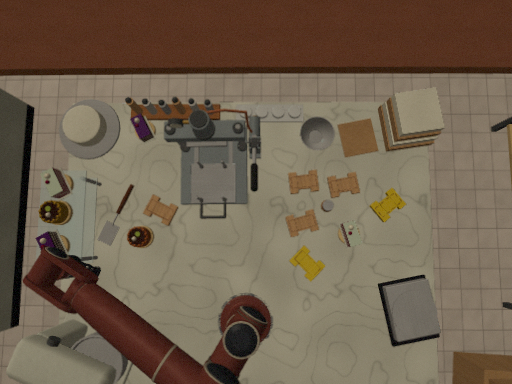

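View pics/wrist0.png

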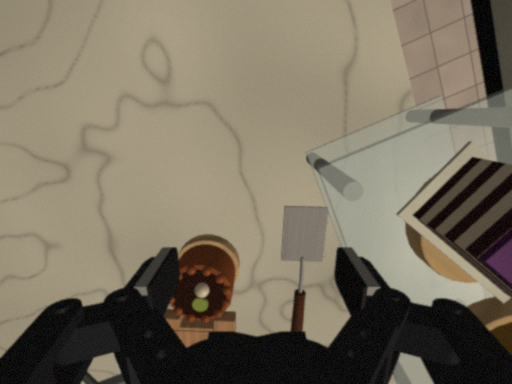

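Top view: four beech moulds, at (303,181), (343,184), (302,222) and (160,209). The yellow look-alikes are at (388,205) and (307,263). The press sits around (213,165), with its handle at (213,213) and the lever at (255,170). Next I'll enlarge the views and measure.

```bash
cat > h.py <<'E'
import numpy as np, cv2
from plant import manip
from scipy.spatial.transform import Rotation as Rn
def ray(n_or_c,px):
    c=manip.get_calibration(n_or_c) if isinstance(n_or_c,str) else n_or_c
    u=cv2.undistortPoints(np.array(px,float).reshape(-1,1,2),c["K"],c["distortion"]).reshape(-1,2)
    d=np.c_[u,np.ones(len(u))]@c["R"]      # R^T d
    o=-c["R"].T@c["t"]
    return o,d
def onplane(n,px,z):
    o,d=ray(n,px); z=np.broadcast_to(z,(len(d),))
    return o+d*((z-o[2])/d[:,2])[:,None]
def proj(n,X):
    c=manip.get_calibration(n) if isinstance(n,str) else n
    p,_=cv2.projectPoints(np.array(X,float).reshape(-1,1,3),cv2.Rodrigues(c["R"])[0],c["t"],c["K"],c["distortion"]); return p.reshape(-1,2)
def crop(img,x0,y0,x1,y1,s,name):
    cv2.imwrite("pics/"+name,cv2.resize(img[y0:y1,x0:x1],None,fx=s,fy=s,interpolation=cv2.INTER_CUBIC))
def beech(img):
    h=cv2.cvtColor(img,cv2.COLOR_BGR2HSV); return h
def st():
    s=manip.state(); R=Rn.from_quat(np.roll(s["tool_rot"],-1)).as_matrix()
    print("t",round(s["time"],2),"pos",s["tool_pos"].round(4),"F",s["contact_force"].round(1),"g",round(s["gripper_width"],3)); print(R.round(3)); return s,R
E
python3 - <<'E'
from h import *
t=cv2.imread("pics/top0.png"); s=cv2.imread("pics/scene0.png")
crop(t,100,90,300,240,4,"t1.png"); crop(s,260,120,440,300,3.3,"s1.png")
h=cv2.cvtColor(t,cv2.COLOR_BGR2HSV)
for p in [(303,181),(343,184),(302,222),(160,209),(388,205),(357,137)]: print(p,h[p[1],p[0]])
m=cv2.inRange(h,(5,70,90),(17,200,255))
n,l,stt,cc=cv2.connectedComponentsWithStats(m)
for i in range(1,n):
    if stt[i,4]>150: print(stt[i],cc[i].round(1), onplane("top",[cc[i]],0.024).round(3))
cv2.imwrite("pics/m.png",m)
E
```

```text
(303, 181) [ 16 141 132]
(343, 184) [ 15 133 136]
(302, 222) [ 15 134 133]
(160, 209) [ 16 139 132]
(388, 205) [ 23 217 149]
(357, 137) [ 15 141 116]
[138  97  54  22 429] [166.7 111.1] [[0.904 0.353 0.024]]
[387  97  55  43 196] [409.1 127. ] [[ 0.829 -0.713  0.024]]
[197 103  50  15 218] [216.6 109.7] [[0.909 0.131 0.024]]
[381 106  54  43 192] [401.9 137.8] [[ 0.781 -0.679  0.024]]
[ 338  119   40   38 1125] [357.4 137.4] [[ 0.782 -0.486  0.024]]
[288 169  31  25 526] [303.3 181.4] [[ 0.588 -0.248  0.024]]
[327 172  33  26 538] [343.1 184.5] [[ 0.575 -0.418  0.024]]
[143 194  34  32 522] [159.9 209.4] [[0.466 0.369 0.024]]
[286 209  33  28 540] [301.6 222.6] [[ 0.411 -0.239  0.024]]
[ 90 302  98  82 508] [140.2 342. ] [[-0.086  0.434  0.024]]
[ 452  351   60   33 1734] [481.9 367.7] [[-0.179 -0.969  0.024]]
```

View pics/t1.png

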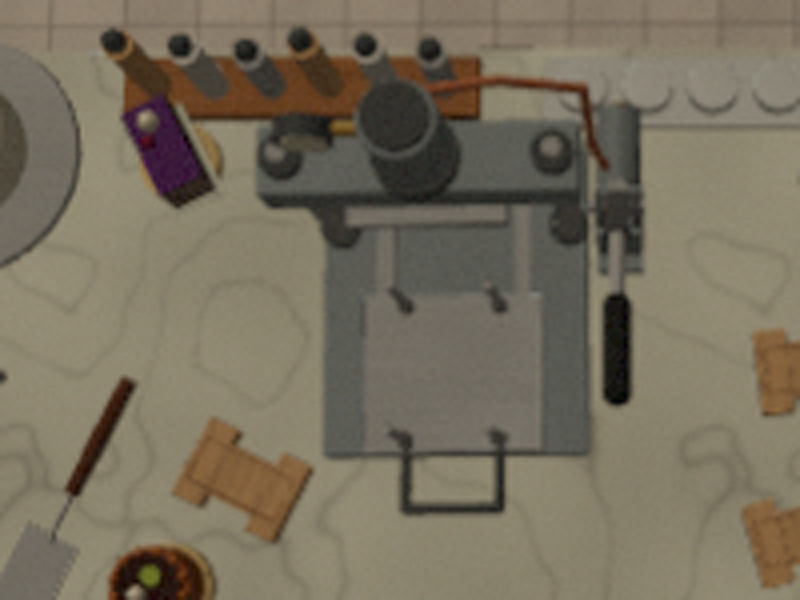

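View pics/s1.png

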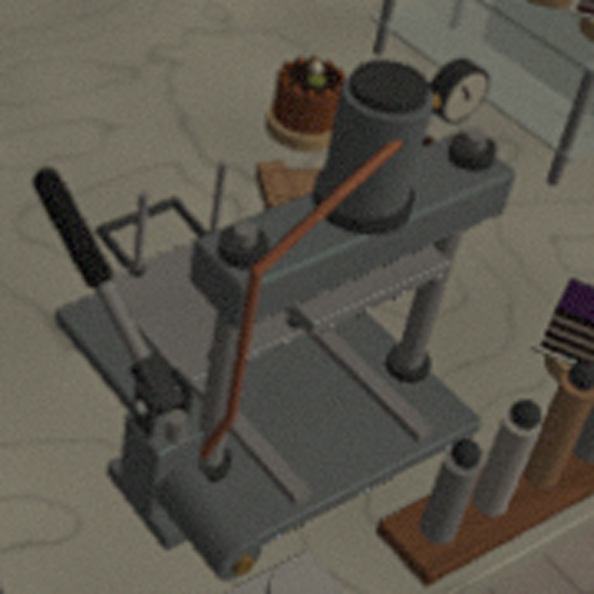

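View pics/m.png

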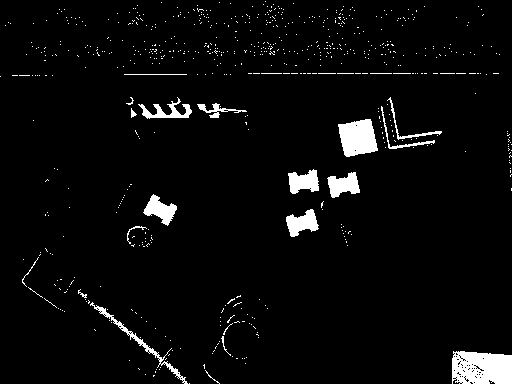

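Run:
```python
from h import *
f=lambda L:[(100+(x-1.5)/4,90+(y-1.5)/4) for x,y in L]
print("base",onplane("top",f([(325,455),(588,455)]),0.022).round(4))
b=onplane("top",f([(365,292),(541,292),(541,448),(365,448)]),0.044);print("bed",b.round(4),b.mean(0), [np.linalg.norm(b[i]-b[i-1]) for i in range(4)])
print("handle",onplane("top",f([(405,509),(501,509)]),0.046).round(4))
print("rod feet",onplane("top",f([(410,447),(505,447),(410,308),(504,308)]),0.044).round(4))
print("lever tip",onplane("top",f([(617,402),(617,296)]),[0.235,0.195]).round(4))
s,R=st(); c=manip.get_calibration("wrist"); o=-c["R"].T@c["t"]; print("cam in tool",R.T@(o-s["tool_pos"])); print((c["R"]@R).round(3))
t=cv2.imread("pics/top0.png");h=cv2.cvtColor(t,cv2.COLOR_BGR2HSV);m=cv2.inRange(h,(5,70,90),(17,200,255))
n,l,stt,cc=cv2.connectedComponentsWithStats(m)
for i in range(1,n):
    if 500<stt[i,4]<560 and 150<cc[i][1]<300:
        cs,_=cv2.findContours((l==i).astype(np.uint8),0,2); 
        P=onplane("top",cs[0].reshape(-1,2),0.024)[:,:2]
        r=cv2.minAreaRect((P*1000).astype(np.float32)); print(r)
```

```text
base [[ 0.4928  0.279   0.022 ]
 [ 0.4933 -0.0044  0.022 ]]
bed [[0.6668 0.2357 0.044 ]
 [0.6666 0.0462 0.044 ]
 [0.4986 0.0445 0.044 ]
 [0.4983 0.2317 0.044 ]] [0.58259403 0.1395013  0.044     ] [np.float64(0.16853705201525687), np.float64(0.18953873567559748), np.float64(0.16802956908580927), np.float64(0.187218784568912)]
handle [[0.4335 0.1874 0.046 ]
 [0.4338 0.0859 0.046 ]]
rod feet [[0.4995 0.1837 0.044 ]
 [0.4996 0.0827 0.044 ]
 [0.6493 0.1868 0.044 ]
 [0.6492 0.0857 0.044 ]]
lever tip [[ 0.5233 -0.0411  0.235 ]
 [ 0.6321 -0.0395  0.195 ]]
t 0.15 pos [0.2476 0.5733 0.2304] F [ 1.2 -0.6 -1. ] g 1.003
[[-0.918  0.397 -0.001]
 [ 0.397  0.918 -0.001]
 [ 0.    -0.002 -1.   ]]
cam in tool [ 0.07637152  0.00084297 -0.14187991]
[[ 0.     1.    -0.001]
 [-0.954  0.    -0.301]
 [-0.301  0.001  0.954]]
((589.0423583984375, -247.94110107421875), (94.70722961425781, 125.326904296875), 7.6670823097229)
((575.5977783203125, -418.0722351074219), (92.27781677246094, 125.82213592529297), 10.925195693969727)
((465.96502685546875, 368.02435302734375), (127.06343841552734, 91.72592163085938), 63.91623306274414)
((411.9642639160156, -239.34381103515625), (91.74982452392578, 126.4315414428711), 15.978116989135742)
```

Emit:
send_rows --pt "-0.06 -0.033 -0.002 0 0 0" --pt "-0.06 -0.033 -0.002 0 0 0" --pt "-0.06 -0.033 -0.002 0 0 0" --pt "-0.06 -0.033 -0.002 0 0 0" --pt "-0.06 -0.033 -0.002 0 0 0" --pt "-0.06 -0.033 -0.002 0 0 0" --pt "-0.06 -0.033 -0.002 0 0 0" --pt "-0.06 -0.033 -0.002 0 0 0"

```text
time: 1.15
tool_pos: [0.5552, 0.1771, 0.2457]
tool_rot: [-0.0, 0.203, 0.979, 0.0]
contact_force: [1.1, 1.8, 0.1]
gripper_width: 1.0
```

Emit:
send_rows --pt "0 0 0 0 0 9.5" --pt "0 0 0 0 0 9.5" --pt "0 0 0 0 0 9.5" --pt "0 0 0 0 0 9.5" --pt "0 0 0 0 0 9.5" --pt "0 0 0 0 0 9.5" --pt "0 0 0 0 0 9.6"

```text
time: 2.02
tool_pos: [0.5541, 0.1789, 0.2454]
tool_rot: [-0.0, 0.709, 0.705, -0.0]
contact_force: [0.3, 0.1, 1.2]
gripper_width: 1.0
```

Run:
```python
from h import *
st(); c=manip.get_calibration("wrist"); np.savez("w1.npz",**c); cv2.imwrite("pics/w1.png",manip.grab_frame("wrist"))
```

```text
t 2.02 pos [0.5541 0.1789 0.2454] F [0.3 0.1 1.2] g 1.0
[[ 0.005  1.    -0.001]
 [ 1.    -0.005 -0.   ]
 [-0.    -0.001 -1.   ]]
```

View pics/w1.png

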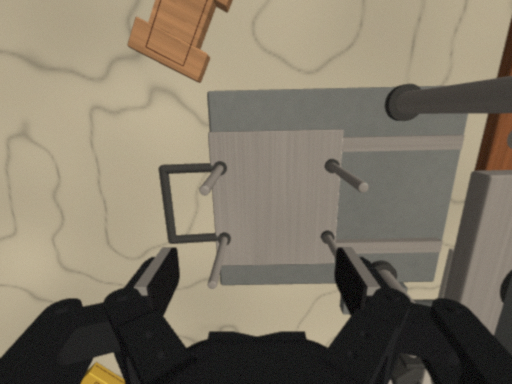

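Run:
```python
from h import *
w=cv2.imread("pics/w1.png"); crop(w,150,75,350,225,4,"w1a.png"); crop(w,150,150,350,300,4,"w1b.png")
```

```text
(no output)
```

View pics/w1a.png

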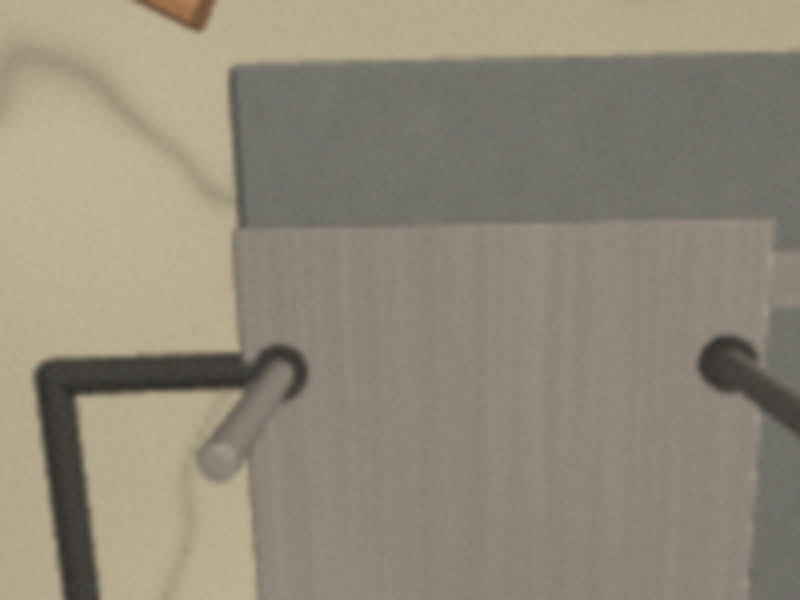

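View pics/w1b.png

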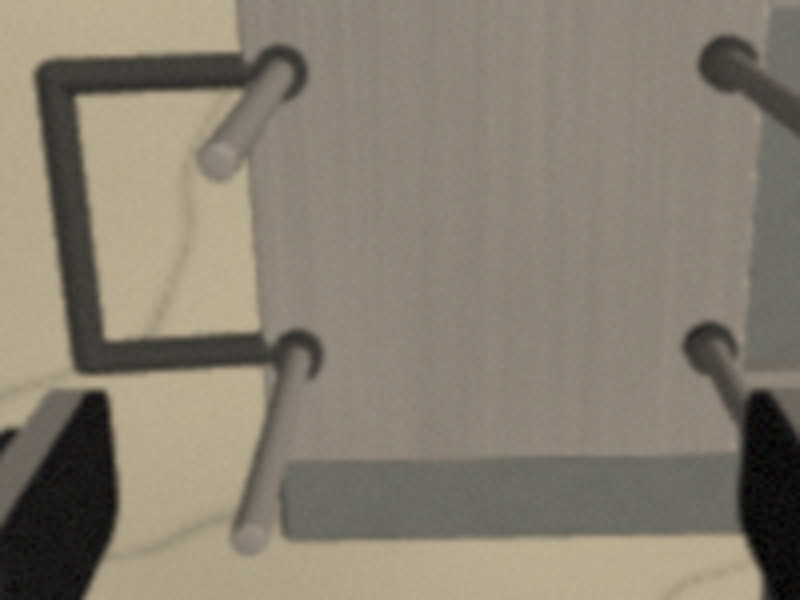

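Run:
```python
from h import *
c=dict(np.load("w1.npz"))
fa=lambda L:[(150+(x-1.5)/4,75+(y-1.5)/4) for x,y in L]
fb=lambda L:[(150+(x-1.5)/4,150+(y-1.5)/4) for x,y in L]
P=onplane(c,fa([(280,372),(727,364)])+fb([(297,353),(710,348)]),0.046);print("feet",P.round(4),P.mean(0))
Q=onplane(c,fa([(235,230),(773,219)])+fb([(281,461),(741,454)]),0.044);print("bed",Q.round(4))
H=onplane(c,fb([(57,73),(90,357)]),0.046);print("handle",H.round(4),H.mean(0))
T=onplane(c,fa([(217,460)])+fb([(248,537)]),0.154);print("tops",T.round(4))
print("base",onplane(c,fa([(234,67),(800,55)])+fb([(285,540)]),0.022).round(4))
for A,B in [(P[0],P[1]),(P[2],P[3]),(Q[0],Q[1]),(Q[2],Q[3])]: d=B-A; print("yawx",np.arctan2(d[1],d[0]))
for A,B in [(P[2],P[0]),(P[3],P[1]),(Q[2],Q[0]),(Q[3],Q[1]),(H[1],H[0]),(T[1],T[0])]: d=B-A; print("yawy",np.arctan2(-d[0],d[1]))
```

```text
feet [[0.5075 0.1908 0.046 ]
 [0.6509 0.1927 0.046 ]
 [0.5088 0.0915 0.046 ]
 [0.6529 0.0928 0.046 ]] [0.58000559 0.14193433 0.046     ]
bed [[0.4952 0.2351 0.044 ]
 [0.6621 0.2376 0.044 ]
 [0.501  0.0475 0.044 ]
 [0.6678 0.0496 0.044 ]]
handle [[0.4358 0.1908 0.046 ]
 [0.4364 0.0903 0.046 ]] [0.43608252 0.14054031 0.046     ]
tops [[0.5075 0.1915 0.154 ]
 [0.509  0.0926 0.154 ]]
base [[ 0.494   0.2839  0.022 ]
 [ 0.6729  0.2866  0.022 ]
 [ 0.4974 -0.0015  0.022 ]]
yawx 0.0134383619580515
yawx 0.008724959455366112
yawx 0.015172691074849861
yawx 0.01274723590617182
yawy 0.01377253849012664
yawy 0.01961728891703554
yawy 0.030445198851221583
yawy 0.030091794385123476
yawy 0.006456369342056936
yawy 0.015657137035993522
```

Emit:
send_rows --pt "0.048 -0.022 0 0 0 0" --pt "0.048 -0.022 0 0 0 0" --pt "0.048 -0.022 0 0 0 0" --pt "0.048 -0.021 0 0 0 0" --pt "0 0 0.01 0 0 8.6" --pt "0 0 0.01 0 0 8.6" --pt "0 0 0 0 0 8.6"

```text
time: 2.95
tool_pos: [0.4663, 0.3707, 0.2242]
tool_rot: [-0.0, 0.847, 0.531, -0.001]
contact_force: [0.7, 0.1, 0.4]
gripper_width: 1.003
```

```bash
cat >> h.py <<'E'
def look(tag):
    s,R=st(); c=manip.get_calibration("wrist"); img=manip.grab_frame("wrist")
    np.savez(tag+".npz",**c); cv2.imwrite(f"pics/{tag}.png",img); return s,R,c,img
def mould(c,img,z,near,rad=0.09,tag="mm"):
    """beech mask -> contour points on plane z -> min-area rect (top face)"""
    h=cv2.cvtColor(img,cv2.COLOR_BGR2HSV); m=cv2.inRange(h,(5,70,90),(19,190,255))
    m=cv2.morphologyEx(m,cv2.MORPH_CLOSE,np.ones((5,5),np.uint8)); m=cv2.morphologyEx(m,cv2.MORPH_OPEN,np.ones((3,3),np.uint8))
    cs,_=cv2.findContours(m,0,2); out=img.copy(); best=None
    for k in cs:
        if cv2.contourArea(k)<1500: continue
        P=onplane(c,k.reshape(-1,2),z)[:,:2]
        r=cv2.minAreaRect((P*1000).astype(np.float32)); print([np.round(v,1) for v in r])
        b=cv2.boxPoints(r)/1000.; q=proj(c,np.c_[b,np.full(4,z)]); cv2.polylines(out,[q.round().astype(int)],True,(0,255,0),1)
        cv2.drawContours(out,[k],-1,(255,0,0),1)
    cv2.imwrite(f"pics/{tag}.png",out)
E
python3 - <<'E'
from h import *
s,R,c,img=look("w2"); mould(c,img,0.024,None,tag="w2m")
E
```

```text
t 2.95 pos [0.4663 0.3707 0.2242] F [0.7 0.1 0.4] g 1.003
[[ 0.436  0.9   -0.002]
 [ 0.9   -0.436 -0.002]
 [-0.002 -0.002 -1.   ]]
[array([467.2, 372.8]), array([124.2,  92.2]), np.float64(63.9)]
[array([337.5, 449.8]), array([135., 101.]), np.float64(2.0)]
```

View pics/w2m.png

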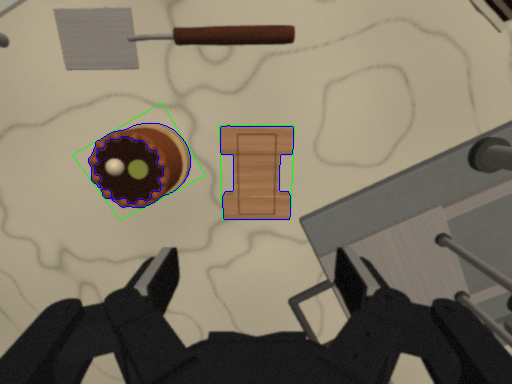

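Emit:
send_rows --pt "0.002 0 0.05 0 0 0.2" --pt "0 0 0.05 0 0 0" --pt "0 0 0.05 0 0 0" --pt "0 0 0.04 0 0 0" --pt "0 0 0.025 0 0 0" --pt "0 0 0.01 0 0 0" --pt "0 0 0 0 0 0"

```text
time: 3.88
tool_pos: [0.468, 0.3726, 0.0007]
tool_rot: [0.0, 0.847, 0.531, -0.0]
contact_force: [0.7, 0.9, -0.0]
gripper_width: 1.003
```

Emit:
send_rows --pt "0 0 0 0 0 0" --pt "0 0 0 0 0 0" --pt "0 0 0 0 0 0" --pt "0 0 0 0 0 0" --pt "0 0 0 0 0 0" --grip 0

```text
time: 4.5
tool_pos: [0.4695, 0.3737, 0.0031]
tool_rot: [-0.0, 0.848, 0.53, 0.002]
contact_force: [-0.1, 0.3, 6.3]
gripper_width: 0.687
```

Emit:
send_rows --pt "0 0 -0.02 0 0 0" --pt "0 0 -0.04 0 0 0" --pt "0 0 -0.05 0 0 0" --pt "0 0 -0.05 0 0 0" --pt "0 0 -0.045 0 0 0" --pt "0 0 0 0 0 0"

```text
time: 5.25
tool_pos: [0.4701, 0.3739, 0.2118]
tool_rot: [0.0, 0.848, 0.53, 0.005]
contact_force: [0.3, 0.5, -2.7]
gripper_width: 0.685
```

Run:
```python
from h import *
s,R,c,img=look("w3")
```

```text
t 5.25 pos [0.4701 0.3739 0.2118] F [ 0.3  0.5 -2.7] g 0.685
[[ 0.438  0.899  0.008]
 [ 0.899 -0.438  0.005]
 [ 0.008  0.005 -1.   ]]
```

View pics/w3.png

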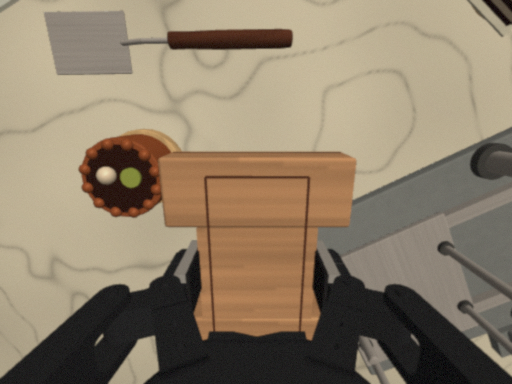

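Emit:
send_rows --pt "-0.032 0.04 0 0 0 0" --pt "-0.032 0.04 0 0 0 0" --pt "-0.032 0.04 0 0 0 0" --pt "-0.032 0.04 0 0 0 0" --pt "-0.032 0.04 0 0 0 -8.9" --pt "0 0 0 0 0 -8.9" --pt "0 0 0 0 0 -9.0" --pt "0 0 0 0 0 0"

```text
time: 6.3
tool_pos: [0.5761, 0.1408, 0.2024]
tool_rot: [-0.002, 0.703, 0.711, -0.002]
contact_force: [-0.1, -0.6, -3.7]
gripper_width: 0.684
```

Run:
```python
from h import *
s,R,c,img=look("w4")
```

```text
t 6.3 pos [0.5761 0.1408 0.2024] F [-0.1 -0.6 -3.7] g 0.684
[[-0.012  1.    -0.006]
 [ 1.     0.012 -0.001]
 [-0.001 -0.006 -1.   ]]
```

View pics/w4.png

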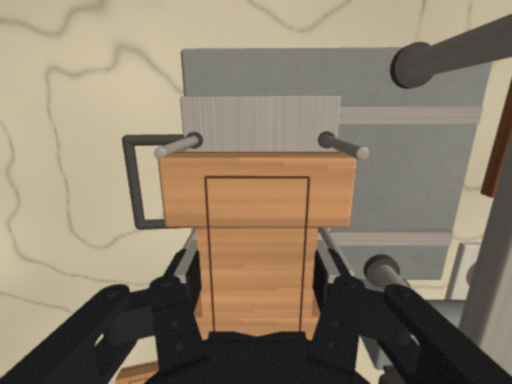

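Emit:
send_rows --pt "0.001 0.004 0.04 0 0 0" --pt "0 0 0.045 0 0 0" --pt "0 0 0.04 0 0 0" --pt "0 0 0.02 0 0 0" --pt "0 0 0.004 0 0 0" --pt "0 0 0 0 0 0"

```text
time: 7.1
tool_pos: [0.5829, 0.1425, 0.0582]
tool_rot: [0.001, 0.702, 0.712, 0.001]
contact_force: [1.4, 0.5, -2.7]
gripper_width: 0.687
```

Emit:
send_rows --pt "0 0 0.004 0 0 0" --pt "0 0 0.003 0 0 0"

```text
time: 7.35
tool_pos: [0.5827, 0.1424, 0.0511]
tool_rot: [0.001, 0.702, 0.712, 0.001]
contact_force: [-0.2, -0.8, -3.3]
gripper_width: 0.689
```

Emit:
send_rows --pt "0 -0.0025 0.002 0 0 0" --pt "0 0 0.002 0 0 0" --pt "0 0 0.001 0 0 0" --pt "0 0 0 0 0 0"

```text
time: 7.85
tool_pos: [0.5802, 0.1423, 0.0471]
tool_rot: [0.0, 0.702, 0.712, 0.0]
contact_force: [-3.2, -1.4, 6.6]
gripper_width: 0.68
```

Emit:
send_rows --pt "0 0 0 0 0 0" --pt "0 0 0 0 0 0" --pt "0 0 0 0 0 0" --grip 1.0

```text
time: 8.22
tool_pos: [0.5794, 0.1423, 0.0449]
tool_rot: [0.0, 0.702, 0.712, 0.0]
contact_force: [-0.7, 0.1, -0.5]
gripper_width: 1.0
```

Emit:
send_rows --pt "0 0 -0.03 0 0 0" --pt "0 0 -0.05 0 0 0" --pt "0 0 -0.06 0 0 0" --pt "0 0 -0.06 0 0 0" --pt "0 0 0 0 0 0"

```text
time: 8.85
tool_pos: [0.5827, 0.1427, 0.2528]
tool_rot: [0.004, 0.702, 0.712, 0.005]
contact_force: [-0.3, -0.2, -0.5]
gripper_width: 1.002
```

Run:
```python
from h import *
s,R,c,img=look("w5"); mould(c,img,0.068,None,tag="w5m")
```

```text
t 8.85 pos [0.5827 0.1427 0.2528] F [-0.3 -0.2 -0.5] g 1.002
[[-0.015  1.     0.013]
 [ 1.     0.015  0.002]
 [ 0.001  0.013 -1.   ]]
[array([581.6, 140.3]), array([ 91.8, 124.3]), np.float64(0.7)]
```

View pics/w5m.png

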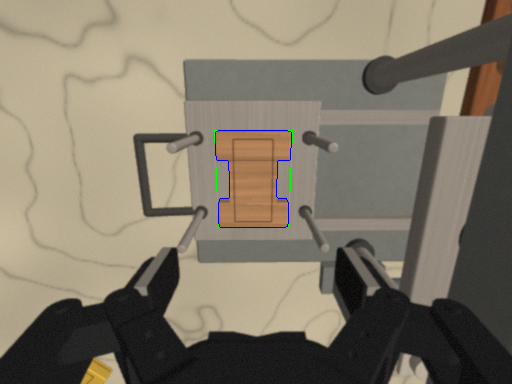

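Run:
```python
from h import *
c=dict(np.load("w5.npz")); img=cv2.imread("pics/w5.png"); crop(img,180,110,340,230,5,"w5c.png")
```

```text
(no output)
```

View pics/w5c.png

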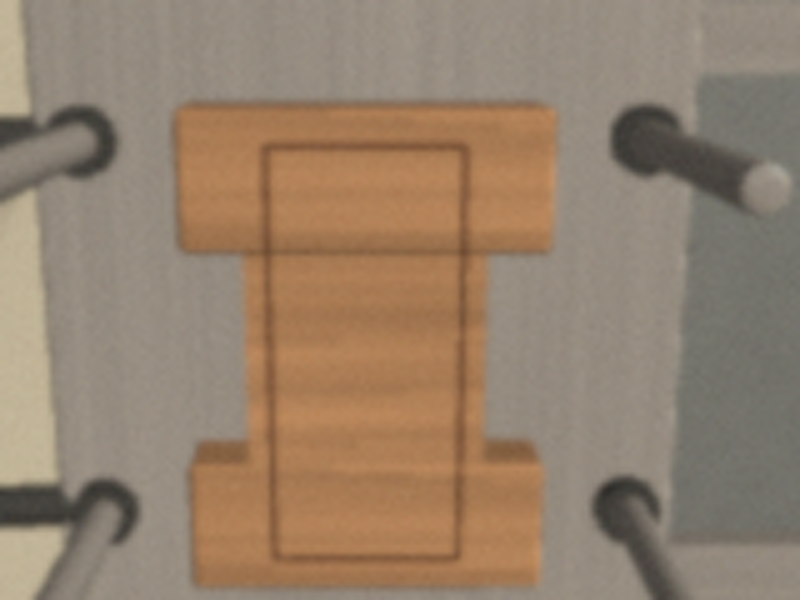

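Run:
```python
from h import *
c=dict(np.load("w5.npz"))
P=onplane(c,[(180+(x-2)/5,110+(y-2)/5) for x,y in [(81,140),(645,138),(104,511),(627,509)]],0.046);print(P.round(4),P.mean(0))
```

```text
[[0.5087 0.1908 0.046 ]
 [0.6519 0.1933 0.046 ]
 [0.5097 0.0908 0.046 ]
 [0.6542 0.0928 0.046 ]] [0.58111702 0.1419497  0.046     ]
```

Emit:
send_rows --pt "-0.02 -0.057 0 0 0 0" --pt "-0.03 -0.057 0 0 0 0" --pt "-0.05 -0.05 0 0 0 0" --pt "-0.058 0 0 0 0 0" --pt "-0.058 0 0 0 0 0" --pt "-0.058 0 0 0 0 0" --pt "-0.058 0 0.005 0 0 0" --pt "-0.048 0 0.005 0 0 0"

```text
time: 9.9
tool_pos: [0.4271, -0.2348, 0.2324]
tool_rot: [-0.002, 0.702, 0.712, -0.0]
contact_force: [1.6, 0.8, -0.1]
gripper_width: 1.001
```

Emit:
send_rows --pt "0 0 0.01 0 0 -7.5" --pt "0 0 0.01 0 0 -7.6" --pt "0 0 0 0 0 0"

```text
time: 10.28
tool_pos: [0.4269, -0.2324, 0.2116]
tool_rot: [-0.003, 0.603, 0.798, -0.0]
contact_force: [0.4, 0.9, 0.6]
gripper_width: 0.997
```

Run:
```python
from h import *
s,R,c,img=look("w6"); mould(c,img,0.024,None,tag="w6m")
```

```text
t 10.28 pos [ 0.4269 -0.2324  0.2116] F [0.4 0.9 0.6] g 0.997
[[-0.273  0.962 -0.005]
 [ 0.962  0.273  0.003]
 [ 0.005 -0.003 -1.   ]]
[array([ 566.2, -403.5]), array([ 84.5, 120. ]), np.float64(10.9)]
[array([ 586.4, -245.4]), array([ 99.6, 126.9]), np.float64(6.5)]
[array([ 412.1, -237.4]), array([ 92. , 123.7]), np.float64(15.7)]
```

View pics/w6m.png

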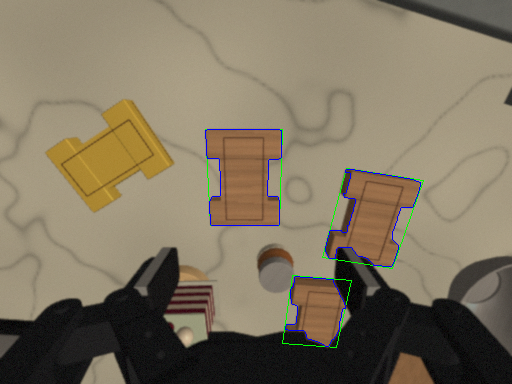

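Run:
```python
from h import *
print(onplane("top",[(338,222),(352,221),(360,244),(346,247),(350,233)],0.1).round(3), onplane("top",[(327,206)],.05).round(3))
```

```text
[[ 0.411 -0.379  0.1  ]
 [ 0.415 -0.435  0.1  ]
 [ 0.323 -0.465  0.1  ]
 [ 0.311 -0.409  0.1  ]
 [ 0.367 -0.426  0.1  ]] [[ 0.48  -0.343  0.05 ]]
```

Emit:
send_rows --pt "-0.001 -0.0155 0.03 0 0 0" --pt "0 0 0.05 0 0 0" --pt "0 0 0.05 0 0 0" --pt "0 0 0.04 0 0 0" --pt "0 0 0.025 0 0 0" --pt "0 0 0.013 0 0 0" --pt "0 0 0 0 0 0"

```text
time: 11.2
tool_pos: [0.4134, -0.2381, 0.0064]
tool_rot: [-0.001, 0.602, 0.798, -0.0]
contact_force: [1.4, 0.8, 0.6]
gripper_width: 0.997
```

Emit:
send_rows --pt "0 0 0.003 0 0 0" --pt "0 0 0 0 0 0" --pt "0 0 0 0 0 0" --pt "0 0 0 0 0 0" --pt "0 0 0 0 0 0" --pt "0 0 0 0 0 0" --grip 0

```text
time: 11.95
tool_pos: [0.4147, -0.2393, 0.0054]
tool_rot: [0.001, 0.602, 0.798, -0.0]
contact_force: [0.4, 0.3, 6.3]
gripper_width: 0.682
```

Emit:
send_rows --pt "0 0 -0.02 0 0 0" --pt "0 0 -0.04 0 0 0" --pt "0 0 -0.05 0 0 0" --pt "0 0 -0.05 0 0 0" --pt "0 0 -0.05 0 0 0" --pt "0 0 0 0 0 7.5" --pt "0 0 0 0 0 7.5" --pt "0 0 0 0 0 0"

```text
time: 12.95
tool_pos: [0.4131, -0.2379, 0.2127]
tool_rot: [-0.001, 0.701, 0.713, -0.0]
contact_force: [-0.2, 0.5, -2.6]
gripper_width: 0.682
```

Emit:
send_rows --pt "0.055 0 0 0 0 0" --pt "0.055 0 0 0 0 0" --pt "0.055 0 0 0 0 0" --pt "0.055 0 0 0 0 0" --pt "0.055 0.01 0 0 0 0" --pt "0.05 0.053 0 0 0 0" --pt "0.048 0.055 0 0 0 0" --pt "0 0.055 0 0 0 0"

```text
time: 13.95
tool_pos: [0.5657, 0.1264, 0.2128]
tool_rot: [-0.001, 0.699, 0.715, -0.0]
contact_force: [-0.9, -1.1, -2.0]
gripper_width: 0.683
```

Emit:
send_rows --pt "0 0 0 0 0 0" --pt "0 0 0 0 0 0"

```text
time: 14.2
tool_pos: [0.5647, 0.123, 0.2125]
tool_rot: [-0.001, 0.701, 0.713, -0.001]
contact_force: [-0.7, -0.4, -2.7]
gripper_width: 0.69
```

Run:
```python
from h import *
s,R,c,img=look("w7")
```

```text
t 14.2 pos [0.5647 0.123  0.2125] F [-0.7 -0.4 -2.7] g 0.69
[[-0.018  1.    -0.003]
 [ 1.     0.018 -0.   ]
 [-0.    -0.003 -1.   ]]
```

View pics/w7.png

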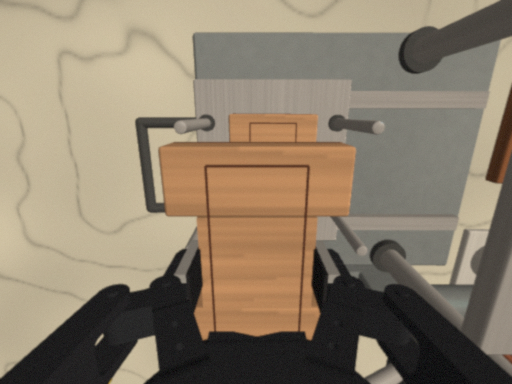

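Emit:
send_rows --pt "0.0147 0.0155 0.01 0 0 0.3" --pt "0 0 0.04 0 0 0" --pt "0 0 0.04 0 0 0" --pt "0 0 0.03 0 0 0" --pt "0 0 0.01 0 0 0" --pt "0 0 0.003 0 0 0" --pt "0 0 0 0 0 0"

```text
time: 15.12
tool_pos: [0.5815, 0.1381, 0.0827]
tool_rot: [0.001, 0.703, 0.711, 0.001]
contact_force: [1.2, 0.0, -2.8]
gripper_width: 0.681
```

Emit:
send_rows --pt "0 -0.001 0.004 0 0 0" --pt "0 0 0.003 0 0 0" --pt "0 0 0.002 0 0 0" --pt "0 0 0 0 0 0"

```text
time: 15.62
tool_pos: [0.5802, 0.138, 0.0734]
tool_rot: [0.0, 0.703, 0.711, 0.0]
contact_force: [-3.4, -0.2, 5.3]
gripper_width: 0.689
```

Emit:
send_rows --pt "0 0 0 0 0 0" --pt "0 0 0 0 0 0" --pt "0 0 0 0 0 0" --grip 1.0

```text
time: 16.0
tool_pos: [0.5796, 0.138, 0.0718]
tool_rot: [0.0, 0.703, 0.711, 0.0]
contact_force: [0.0, -0.8, 0.1]
gripper_width: 1.001
```

Emit:
send_rows --pt "0 0 -0.03 0 0 0" --pt "0 0 -0.05 0 0 0" --pt "0 0 -0.05 0 0 0" --pt "0 0 -0.05 0 0 0" --pt "0 0 0 0 0 0"

```text
time: 16.62
tool_pos: [0.5824, 0.1383, 0.2584]
tool_rot: [0.003, 0.703, 0.711, 0.004]
contact_force: [0.8, 0.1, 0.3]
gripper_width: 1.002
```

Run:
```python
from h import *
s,R,c,img=look("w8"); mould(c,img,0.092,None,tag="w8m")
```

```text
t 16.62 pos [0.5824 0.1383 0.2584] F [0.8 0.1 0.3] g 1.002
[[-0.011  1.     0.011]
 [ 1.     0.011  0.001]
 [ 0.001  0.011 -1.   ]]
[array([581.5, 141.1]), array([ 92. , 124.3]), np.float64(0.5)]
```

View pics/w8m.png

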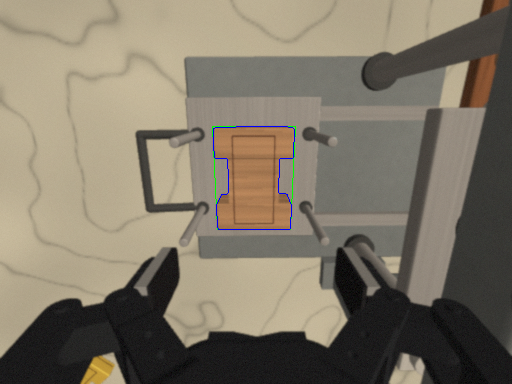

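Emit:
send_rows --pt "-0.035 0.001 -0.04 0 0 0" --pt "-0.045 0.001 -0.03 0 0 0" --pt "-0.055 0 0 0 0 0" --pt "-0.055 0 0 0 0 0" --pt "-0.055 0 0 0 0 0" --pt "-0.055 0 0 0 0 0" --pt "-0.045 0 0.05 0 0 0" --pt "-0.04 0 0.055 0 0 -7"

```text
time: 17.68
tool_pos: [0.5853, -0.2422, 0.2224]
tool_rot: [-0.0, 0.658, 0.753, -0.0]
contact_force: [1.9, -0.1, -0.4]
gripper_width: 1.0
```

Emit:
send_rows --pt "0 0 0.01 0 0 0" --pt "0 0 0 0 0 0"

```text
time: 17.92
tool_pos: [0.5849, -0.2397, 0.2126]
tool_rot: [-0.002, 0.659, 0.752, -0.0]
contact_force: [-0.2, -0.1, 1.2]
gripper_width: 1.003
```

Run:
```python
from h import *
s,R,c,img=look("w9"); mould(c,img,0.024,None,tag="w9m")
```

```text
t 17.93 pos [ 0.5849 -0.2397  0.2126] F [-0.2 -0.1  1.2] g 1.003
[[-0.132  0.991 -0.003]
 [ 0.991  0.132  0.002]
 [ 0.003 -0.003 -1.   ]]
[array([ 352.2, -437.4]), array([151.5,  68.6]), np.float64(45.3)]
[array([ 577.2, -411.9]), array([ 92.9, 135.8]), np.float64(10.9)]
[array([ 944.9, -364.3]), array([ 53.9, 208. ]), np.float64(23.3)]
[array([ 591. , -245.4]), array([ 92.5, 125.1]), np.float64(6.9)]
```

View pics/w9m.png

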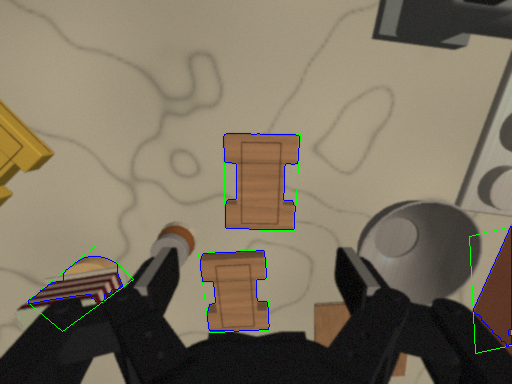

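Emit:
send_rows --pt "-0.006 0.005 0.03 0 0 0.5" --pt "0 0 0.05 0 0 0" --pt "0 0 0.05 0 0 0" --pt "0 0 0.04 0 0 0" --pt "0 0 0.025 0 0 0" --pt "0 0 0.014 0 0 0" --pt "0 0 0 0 0 0"

```text
time: 18.85
tool_pos: [0.5922, -0.2453, 0.0066]
tool_rot: [0.0, 0.661, 0.75, 0.0]
contact_force: [0.7, 0.0, 0.1]
gripper_width: 0.997
```

Emit:
send_rows --pt "0 0 0.002 0 0 0" --pt "0 0 0 0 0 0" --pt "0 0 0 0 0 0" --pt "0 0 0 0 0 0" --pt "0 0 0 0 0 0" --pt "0 0 0 0 0 0" --grip 0

```text
time: 19.6
tool_pos: [0.5929, -0.2466, 0.006]
tool_rot: [0.002, 0.662, 0.75, 0.0]
contact_force: [-0.1, 0.7, 6.0]
gripper_width: 0.683
```

Emit:
send_rows --pt "0 0 -0.02 0 0 0" --pt "0 0 -0.04 0 0 0" --pt "0 0 -0.05 0 0 0" --pt "0 0 -0.05 0 0 0" --pt "0 0 -0.05 0 0 0" --pt "0 0 -0.05 0 0 0" --pt "0 0 -0.05 0 0 6.3" --pt "0 0 -0.04 0 0 0"

```text
time: 20.6
tool_pos: [0.5911, -0.2456, 0.3566]
tool_rot: [0.001, 0.702, 0.712, 0.0]
contact_force: [0.7, -0.3, -2.0]
gripper_width: 0.684
```

Emit:
send_rows --pt "0.057 -0.001 0 0 0 0" --pt "0.057 -0.001 0 0 0 0" --pt "0.057 -0.001 0 0 0 0" --pt "0.057 -0.001 0 0 0 0" --pt "0.057 -0.001 0 0 0 0" --pt "0.057 -0.001 0.02 0 0 0" --pt "0.043 0 0.05 0 0 0" --pt "0 0 0.05 0 0 0"

```text
time: 21.6
tool_pos: [0.5792, 0.1398, 0.236]
tool_rot: [0.0, 0.7, 0.714, 0.001]
contact_force: [0.9, -0.8, -4.1]
gripper_width: 0.685
```

Emit:
send_rows --pt "0 0 0.03 0 0 0" --pt "0 0 0 0 0 0"

```text
time: 21.85
tool_pos: [0.5771, 0.1367, 0.2026]
tool_rot: [-0.003, 0.702, 0.712, -0.003]
contact_force: [0.4, 0.5, -2.9]
gripper_width: 0.687
```

Run:
```python
from h import *
s,R,c,img=look("w10")
```

```text
t 21.85 pos [0.5771 0.1367 0.2026] F [ 0.4  0.5 -2.9] g 0.687
[[-0.015  1.    -0.008]
 [ 1.     0.015 -0.001]
 [-0.001 -0.008 -1.   ]]
```

View pics/w10.png

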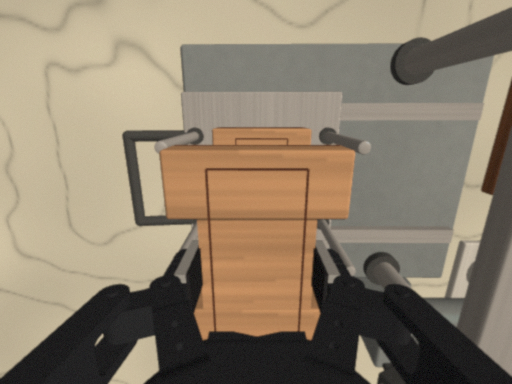

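Emit:
send_rows --pt "0.003 0.003 0.02 0 0 0.2" --pt "0 0 0.035 0 0 0" --pt "0 0 0.03 0 0 0" --pt "0 0 0.01 0 0 0" --pt "0 0 0 0 0 0"

```text
time: 22.52
tool_pos: [0.5832, 0.1398, 0.1117]
tool_rot: [-0.0, 0.703, 0.711, 0.0]
contact_force: [0.1, 0.7, -3.9]
gripper_width: 0.682
```

Emit:
send_rows --pt "0 -0.003 0.005 0 0 0" --pt "0 0 0.004 0 0 0" --pt "0 0 0.003 0 0 0" --pt "0 0 0.002 0 0 0" --pt "0 0 0 0 0 0"

```text
time: 23.15
tool_pos: [0.5802, 0.1398, 0.098]
tool_rot: [0.0, 0.703, 0.711, 0.0]
contact_force: [-1.0, -0.4, -0.5]
gripper_width: 0.681
```

Emit:
send_rows --pt "0 0 0.001 0 0 0" --pt "0 0 0 0 0 0"

```text
time: 23.4
tool_pos: [0.5805, 0.1399, 0.098]
tool_rot: [0.0, 0.703, 0.711, 0.0]
contact_force: [-3.4, 0.3, 6.1]
gripper_width: 0.683
```

Emit:
send_rows --pt "0 0 0 0 0 0" --pt "0 0 0 0 0 0" --pt "0 0 0 0 0 0" --grip 1.0

```text
time: 23.78
tool_pos: [0.58, 0.1398, 0.0964]
tool_rot: [0.0, 0.703, 0.711, 0.0]
contact_force: [-0.2, 0.3, -0.1]
gripper_width: 1.003
```

Emit:
send_rows --pt "0 0 -0.03 0 0 0" --pt "0 0 -0.05 0 0 0" --pt "0 0 -0.05 0 0 0" --pt "0 0 -0.03 0 0 0" --pt "0 0 0 0 0 0"

```text
time: 24.4
tool_pos: [0.5817, 0.14, 0.2603]
tool_rot: [0.002, 0.703, 0.711, 0.003]
contact_force: [0.3, 0.2, -0.3]
gripper_width: 0.998
```

Run:
```python
from h import *
s,R,c,img=look("w11"); mould(c,img,0.116,None,tag="w11m")
```

```text
t 24.4 pos [0.5817 0.14   0.2603] F [ 0.3  0.2 -0.3] g 0.998
[[-0.011  1.     0.007]
 [ 1.     0.011  0.001]
 [ 0.001  0.007 -1.   ]]
[array([581.7, 141.4]), array([ 91.7, 124.8]), np.float64(0.6)]
```

View pics/w11m.png

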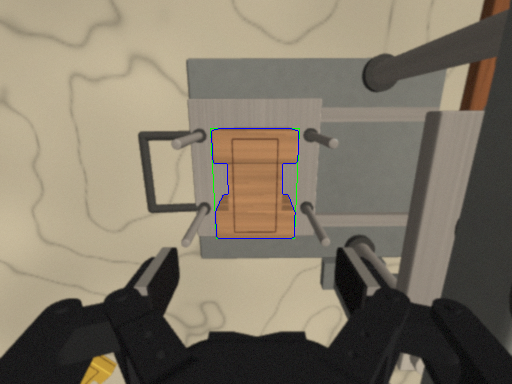

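Emit:
send_rows --pt "-0.035 -0.001 -0.04 0 0 0" --pt "-0.045 -0.001 -0.03 0 0 0" --pt "-0.06 -0.001 0 0 0 0" --pt "-0.06 -0.001 0 0 0 0" --pt "-0.06 -0.001 0 0 0 0" --pt "-0.06 -0.001 0 0 0 0" --pt "-0.06 -0.001 0 0 0 0" --pt "-0.06 -0.001 0 0 0 0"

```text
time: 25.45
tool_pos: [0.5759, -0.3018, 0.3232]
tool_rot: [-0.002, 0.703, 0.711, -0.0]
contact_force: [1.3, -1.1, -0.2]
gripper_width: 0.999
```

Emit:
send_rows --pt "-0.057 -0.001 0.05 0 0 0" --pt "-0.057 -0.001 0.05 0 0 0" --pt "0 0 0.015 0 0 -10" --pt "0 0 0 0 0 0" --pt "0 0 0 0 0 0"

```text
time: 26.08
tool_pos: [0.5763, -0.3937, 0.2289]
tool_rot: [-0.0, 0.639, 0.769, 0.0]
contact_force: [0.1, -0.4, 0.6]
gripper_width: 1.003
```

Run:
```python
from h import *
s,R,c,img=look("w12"); mould(c,img,0.024,None,tag="w12m")
```

```text
t 26.07 pos [ 0.5763 -0.3937  0.2289] F [ 0.1 -0.4  0.6] g 1.003
[[-0.183  0.983 -0.   ]
 [ 0.983  0.183  0.   ]
 [ 0.    -0.    -1.   ]]
[array([ 954. , -505.5]), array([ 69.7, 252.5]), np.float64(26.4)]
[array([ 779.3, -479.7]), array([149.2, 145.9]), np.float64(11.5)]
[array([ 577.9, -417. ]), array([ 92.6, 125.9]), np.float64(10.8)]
[array([ 367.2, -420.9]), array([ 76.3, 120.2]), np.float64(71.3)]
```

View pics/w12m.png

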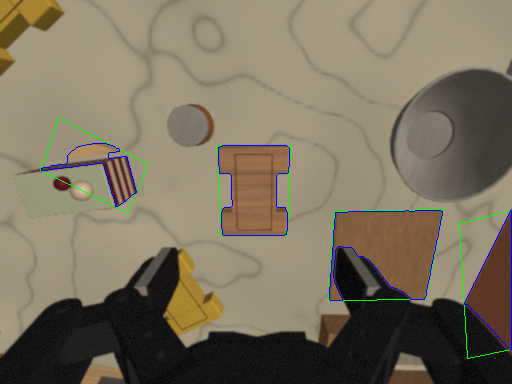

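Emit:
send_rows --pt "-0.023 -0.003 0.03 0 0 0" --pt "0 0 0.05 0 0 0" --pt "0 0 0.05 0 0 0" --pt "0 0 0.05 0 0 0" --pt "0 0 0.03 0 0 0" --pt "0 0 0.014 0 0 0" --pt "0 0 0 0 0 0"

```text
time: 27.0
tool_pos: [0.5779, -0.4172, 0.0055]
tool_rot: [0.0, 0.639, 0.77, -0.0]
contact_force: [0.2, -0.4, 0.5]
gripper_width: 1.003
```

Emit:
send_rows --pt "0 0 0.001 0 0 0" --pt "0 0 0 0 0 0" --pt "0 0 0 0 0 0" --pt "0 0 0 0 0 0" --pt "0 0 0 0 0 0" --pt "0 0 0 0 0 0" --grip 0

```text
time: 27.75
tool_pos: [0.579, -0.4187, 0.0071]
tool_rot: [0.002, 0.639, 0.77, -0.0]
contact_force: [0.5, 0.4, 7.1]
gripper_width: 0.681
```

Emit:
send_rows --pt "0 0 -0.02 0 0 0" --pt "0 0 -0.04 0 0 0" --pt "0 0 -0.05 0 0 0" --pt "0 0 -0.05 0 0 0" --pt "0 0 -0.05 0 0 0" --pt "0 0 -0.05 0 0 0" --pt "0 0 -0.05 0 0 9.8" --pt "0 0 -0.04 0 0 0"

```text
time: 28.75
tool_pos: [0.5771, -0.417, 0.357]
tool_rot: [0.001, 0.702, 0.712, 0.0]
contact_force: [0.3, -0.4, -3.6]
gripper_width: 0.681
```

Emit:
send_rows --pt "0.057 0.001 0 0 0 0" --pt "0.057 0.001 0 0 0 0" --pt "0.057 0.001 0 0 0 0" --pt "0.057 0.001 0 0 0 0" --pt "0.057 0.001 0 0 0 0" --pt "0.057 0.001 0 0 0 0" --pt "0.057 0.001 0 0 0 0" --pt "0.057 0.001 0 0 0 0"

```text
time: 29.75
tool_pos: [0.5778, 0.0406, 0.3542]
tool_rot: [-0.0, 0.702, 0.712, -0.0]
contact_force: [1.1, 0.5, -2.0]
gripper_width: 0.684
```

Emit:
send_rows --pt "0.057 0.001 0.02 0 0 0" --pt "0.043 0.002 0.05 0 0 0" --pt "0 0 0.05 0 0 0" --pt "0 0 0.03 0 0 0" --pt "0 0 0 0 0 0"

```text
time: 30.38
tool_pos: [0.5775, 0.1363, 0.203]
tool_rot: [-0.002, 0.702, 0.712, -0.003]
contact_force: [0.3, -0.1, -2.7]
gripper_width: 0.679
```

Run:
```python
from h import *
s,R,c,img=look("w13")
```

```text
t 30.38 pos [0.5775 0.1363 0.203 ] F [ 0.3 -0.1 -2.7] g 0.679
[[-0.015  1.    -0.008]
 [ 1.     0.015 -0.001]
 [-0.001 -0.008 -1.   ]]
```

View pics/w13.png

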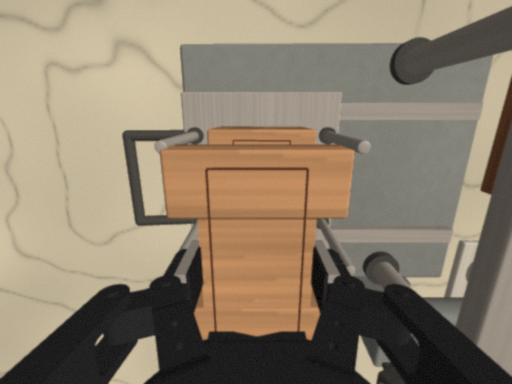

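Emit:
send_rows --pt "0.003 0.001 0.02 0 0 0.2" --pt "0 0 0.03 0 0 0" --pt "0 0 0.014 0 0 0" --pt "0 0 0.002 0 0 0" --pt "0 0 0 0 0 0"

```text
time: 31.05
tool_pos: [0.582, 0.1395, 0.1419]
tool_rot: [0.001, 0.703, 0.711, 0.001]
contact_force: [0.8, 0.7, -3.5]
gripper_width: 0.682
```

Emit:
send_rows --pt "0 -0.002 0.007 0 0 0" --pt "0 0 0.006 0 0 0" --pt "0 0 0.004 0 0 0" --pt "0 0 0.002 0 0 0" --pt "0 0 0 0 0 0"

```text
time: 31.68
tool_pos: [0.5798, 0.1395, 0.123]
tool_rot: [0.0, 0.703, 0.711, 0.0]
contact_force: [-2.5, -0.8, 3.4]
gripper_width: 0.684
```

Emit:
send_rows --pt "0 0 0 0 0 0" --pt "0 0 0 0 0 0" --pt "0 0 0 0 0 0" --grip 1.0

```text
time: 32.05
tool_pos: [0.5794, 0.1395, 0.1217]
tool_rot: [0.0, 0.703, 0.711, 0.0]
contact_force: [-1.1, -0.1, 0.0]
gripper_width: 0.999
```

Emit:
send_rows --pt "0 0 -0.03 0 0 0" --pt "0 0 -0.05 0 0 0" --pt "0 0 -0.05 0 0 0" --pt "0 0 -0.01 0 0 0" --pt "0 0 0 0 0 0"

```text
time: 32.67
tool_pos: [0.5796, 0.1395, 0.2623]
tool_rot: [0.0, 0.703, 0.711, 0.001]
contact_force: [-0.4, 0.3, -0.8]
gripper_width: 1.003
```

Run:
```python
from h import *
s,R,c,img=look("w14"); mould(c,img,0.140,None,tag="w14m")
cv2.imwrite("pics/s14.png",manip.grab_frame("scene")); t=manip.grab_frame("top"); cv2.imwrite("pics/t14.png",t)
```

```text
t 32.67 pos [0.5796 0.1395 0.2623] F [-0.4  0.3 -0.8] g 1.003
[[-0.011  1.     0.001]
 [ 1.     0.011  0.   ]
 [ 0.     0.001 -1.   ]]
[array([581. , 142.3]), array([ 91.7, 125.7]), np.float64(0.6)]
```

View pics/w14m.png

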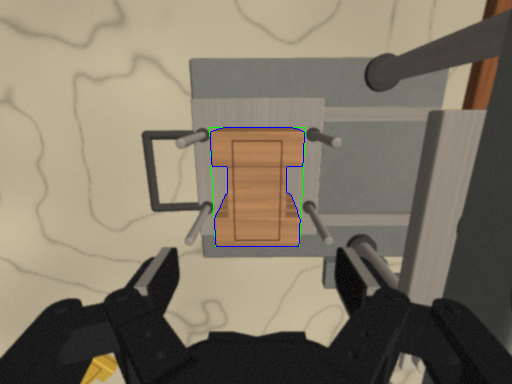

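View pics/s14.png

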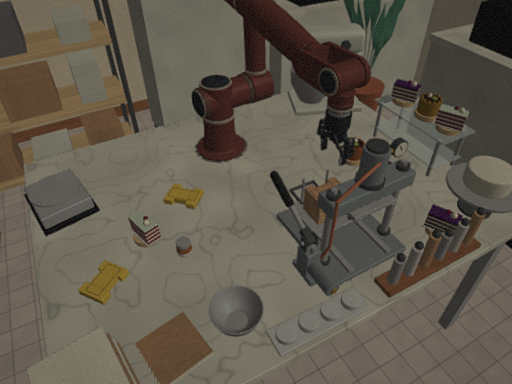

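View pics/t14.png

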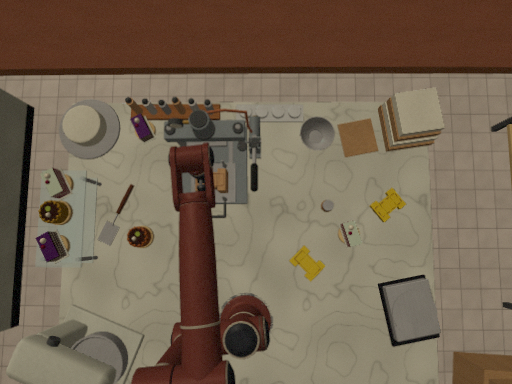

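Emit:
send_rows --pt "0 -0.048 0 0 0 0" --pt "0 -0.048 0 0 0 0" --pt "0 -0.048 0.02 0 0 0" --pt "0 0 0.05 0 0 0" --pt "0 0 0.03 0 0 0" --pt "0 0 0 0 0 0" --grip 0.4

```text
time: 33.58
tool_pos: [0.4322, 0.1374, 0.1572]
tool_rot: [-0.003, 0.703, 0.711, -0.004]
contact_force: [-0.5, 0.3, -0.5]
gripper_width: 0.405
```

Run:
```python
from h import *
s,R,c,img=look("w15")
```

```text
t 33.58 pos [0.4322 0.1374 0.1572] F [-0.5  0.3 -0.5] g 0.405
[[-0.011  1.    -0.009]
 [ 1.     0.011 -0.001]
 [-0.001 -0.009 -1.   ]]
```

View pics/w15.png

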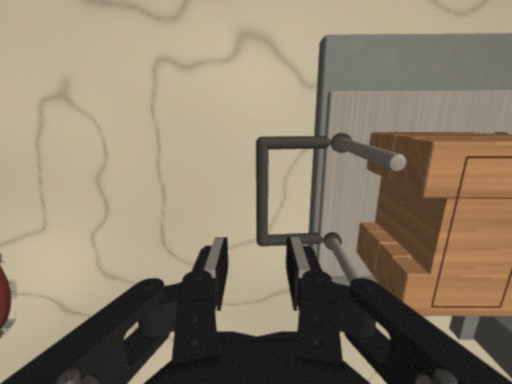

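Run:
```python
from h import *
c=dict(np.load("w15.npz"))
print(onplane(c,[(262.5,150),(262.5,230)],.046).round(4))
```

```text
[[0.4371 0.1827 0.046 ]
 [0.4386 0.1013 0.046 ]]
```

Emit:
send_rows --pt "0.003 0.004 0.03 0 0 0" --pt "0 0 0.04 0 0 0" --pt "0 0 0.03 0 0 0" --pt "0 0 0.015 0 0 0" --pt "0 0 0 0 0 0"

```text
time: 34.25
tool_pos: [0.4394, 0.1409, 0.0468]
tool_rot: [-0.0, 0.703, 0.711, -0.0]
contact_force: [-0.0, -0.1, 0.5]
gripper_width: 0.402
```

Emit:
send_rows --pt "0 -0.001 0.006 0 0 0" --pt "0 0 0.005 0 0 0" --pt "0 0 0 0 0 0"

```text
time: 34.62
tool_pos: [0.4382, 0.1409, 0.0358]
tool_rot: [0.0, 0.703, 0.711, -0.0]
contact_force: [-1.1, -0.8, -0.6]
gripper_width: 0.399
```

Emit:
send_rows --pt "0 0 0 0 0 0" --pt "0 0 0 0 0 0" --pt "0 0 0 0 0 0" --pt "0 0 0 0 0 0" --grip 0

```text
time: 35.12
tool_pos: [0.4381, 0.1409, 0.036]
tool_rot: [-0.0, 0.703, 0.711, -0.0]
contact_force: [-3.9, -0.4, 5.8]
gripper_width: 0.113
```

Emit:
send_rows --pt "0 0.006 0 0 0 0" --pt "0 0.012 0 0 0 0" --pt "0 0.017 0 0 0 0" --pt "0 0.02 0 0 0 0" --pt "0 0.02 0 0 0 0" --pt "0 0.02 0 0 0 0" --pt "0 0.018 0 0 0 0" --pt "0 0.012 0 0 0 0"

```text
time: 36.12
tool_pos: [0.5637, 0.1429, 0.036]
tool_rot: [-0.001, 0.703, 0.711, 0.0]
contact_force: [-6.3, 3.0, 7.2]
gripper_width: 0.113
```

Emit:
send_rows --pt "0 0.01 0 0 0 0" --pt "0 0.008 0 0 0 0" --pt "0 0.005 0 0 0 0" --pt "0 0.004 0 0 0 0" --pt "0 0.003 0 0 0 0" --pt "0 0.002 0 0 0 0"

```text
time: 36.88
tool_pos: [0.5953, 0.1434, 0.0361]
tool_rot: [-0.0, 0.703, 0.711, 0.0]
contact_force: [-4.9, 3.6, 5.6]
gripper_width: 0.114
```

Emit:
send_rows --pt "0 0.003 0 0 0 0" --pt "0 0.003 0 0 0 0" --pt "0 0 0 0 0 0"

```text
time: 37.25
tool_pos: [0.5972, 0.1434, 0.036]
tool_rot: [-0.004, 0.703, 0.711, -0.004]
contact_force: [-17.4, 1.6, 17.6]
gripper_width: 0.108
```

Emit:
send_rows --pt "0 0 0 0 0 0" --pt "0 0 0 0 0 0" --grip 0.4

```text
time: 37.5
tool_pos: [0.6017, 0.1424, 0.0355]
tool_rot: [0.001, 0.703, 0.711, 0.0]
contact_force: [-0.0, 0.1, -0.1]
gripper_width: 0.397
```

Emit:
send_rows --pt "0 -0.004 -0.02 0 0 0" --pt "0 0 -0.05 0 0 0" --pt "0 -0.05 -0.05 0 0 0" --pt "0 -0.05 -0.05 0 0 0" --pt "0 0 0 0 0 0"

```text
time: 38.12
tool_pos: [0.5101, 0.1421, 0.2013]
tool_rot: [0.004, 0.703, 0.711, 0.005]
contact_force: [0.8, -0.1, 0.7]
gripper_width: 0.402
```

Run:
```python
from h import *
s,R,c,img=look("w16"); t=manip.grab_frame("top"); cv2.imwrite("pics/t16.png",t);s=manip.grab_frame("scene"); crop(s,260,120,440,300,3.3,"s16.png")
```

```text
t 38.12 pos [0.5101 0.1421 0.2013] F [ 0.8 -0.1  0.7] g 0.402
[[-0.012  1.     0.012]
 [ 1.     0.012  0.001]
 [ 0.001  0.012 -1.   ]]
```

View pics/w16.png

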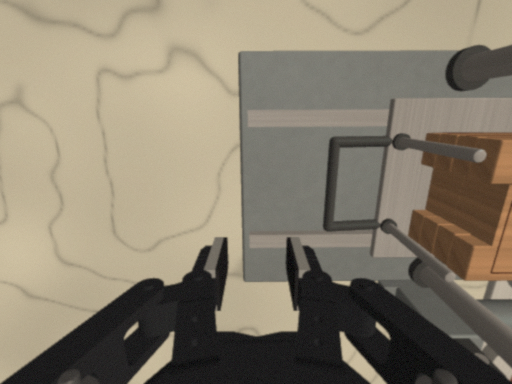

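View pics/s16.png

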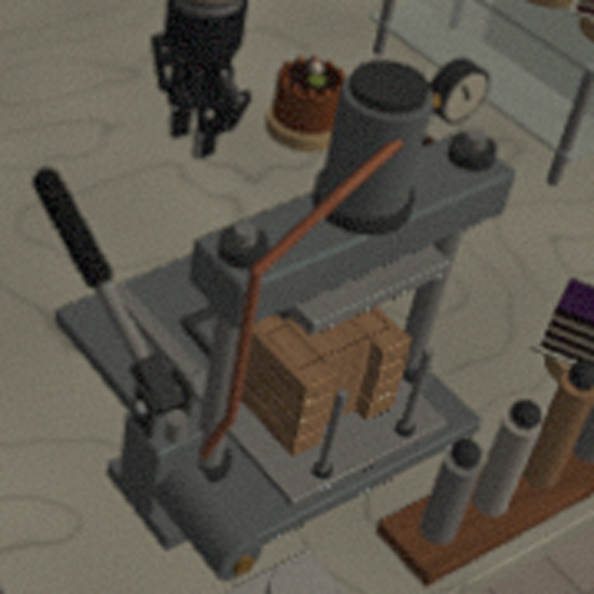

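Run:
```python
from h import *
f=lambda L:[(100+(x-1.5)/4,90+(y-1.5)/4) for x,y in L]
print(onplane("top",f([(258,124),(580,120),(262,192),(578,190)]),.295).round(4))
# lever in original top: tip end and grip start, scene too
c=dict(np.load("w16.npz"))
print("handle",onplane(c,[(332.5,150),(330,215)],.046).round(4))
# triangulate lever tip & grip start: scene crop (45,180)/(97,275) scale3.3 ; top crop (617,402 end),(617,296)
def tri(pt,ps):
    o1,d1=ray("top",[pt]);o2,d2=ray("scene",[ps]);d1=d1[0]/np.linalg.norm(d1);d2=d2[0]/np.linalg.norm(d2)
    A=np.c_[d1,-d2];k=np.linalg.lstsq(A,o2-o1,rcond=None)[0];a=o1+k[0]*d1;b=o2+k[1]*d2;return a,b,np.linalg.norm(a-b)
g=lambda x,y:(260+(x-1.15)/3.3,120+(y-1.15)/3.3)
print(tri(f([(617,395)])[0],g(46,178))); print(tri(f([(617,296)])[0],g(98,278)))
```

```text
[[ 0.7739  0.2897  0.295 ]
 [ 0.7765 -0.0076  0.295 ]
 [ 0.7095  0.2838  0.295 ]
 [ 0.7106 -0.0063  0.295 ]]
handle [[0.5961 0.183  0.046 ]
 [0.6005 0.1065 0.046 ]]
(array([ 0.52930293, -0.04117179,  0.23953808]), array([ 0.52988333, -0.04001763,  0.23964677]), np.float64(0.0012964535688419954))
(array([ 0.63168793, -0.03960999,  0.1972502 ]), array([ 0.63006785, -0.04271085,  0.19684181]), np.float64(0.0035223299018139064))
```

Emit:
send_rows --pt "0 0 -0.06 0 0 0" --pt "0 0 -0.06 0 0 0" --pt "-0.05 0.01 -0.02 0 0 0" --pt "-0.06 0.01 0 0 0 0" --pt "-0.06 0.012 0 0 0 0" --pt "-0.01 0 0 0 0 0" --pt "0 0 0 0 0 0" --grip 0

```text
time: 39.15
tool_pos: [0.5429, -0.0384, 0.3324]
tool_rot: [-0.002, 0.704, 0.71, -0.001]
contact_force: [-0.3, 0.1, -0.0]
gripper_width: -0.002
```

Run:
```python
from h import *
s,R,c,img=look("w17")
```

```text
t 39.15 pos [ 0.5429 -0.0384  0.3324] F [-0.3  0.1 -0. ] g -0.002
[[-0.01   1.    -0.003]
 [ 1.     0.01   0.001]
 [ 0.001 -0.003 -1.   ]]
```

View pics/w17.png

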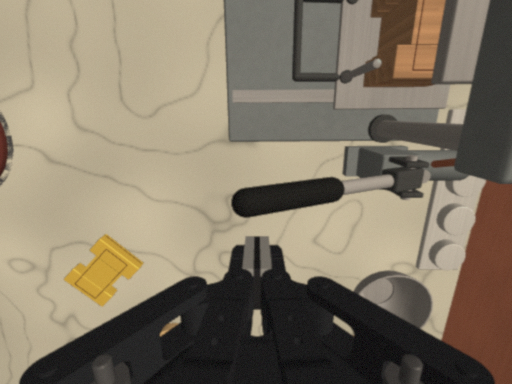

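Run:
```python
from h import *
c=dict(np.load("w17.npz"))
print(onplane(c,[(246,202),(338,189.5),(402,180)],[.234,.196,.155]).round(4))
print(proj(c,[[.5429,-.0384,.24]]))
```

```text
[[ 0.5336 -0.04    0.234 ]
 [ 0.6308 -0.0373  0.196 ]
 [ 0.7204 -0.0357  0.155 ]]
[[255.87988565 202.50549742]]
```

Emit:
send_rows --pt "-0.001 0.012 0.04 0 0 0" --pt "0 0 0.04 0 0 0" --pt "0 0 0.03 0 0 0" --pt "0 0 0.03 0 0 0" --pt "0 0 0.03 0 0 0" --pt "0 0 0.03 0 0 0" --pt "0 0 0.02 0 0 0" --pt "0 0 0 0 0 0"

```text
time: 40.2
tool_pos: [0.5547, -0.037, 0.1138]
tool_rot: [-0.001, 0.702, 0.712, -0.0]
contact_force: [-1.1, 1.5, 3.7]
gripper_width: -0.003
```

Emit:
send_rows --pt "0 0 0.01 0 0 0" --pt "0 0 0.01 0 0 0" --pt "0 0 0.01 0 0 0" --pt "0 0 0 0 0 0"

```text
time: 40.7
tool_pos: [0.5562, -0.038, 0.0859]
tool_rot: [0.001, 0.703, 0.712, 0.001]
contact_force: [-0.5, 0.2, 4.6]
gripper_width: -0.001
```

Emit:
send_rows --pt "0 0 0.006 0 0 0" --pt "0 0 0.006 0 0 0" --pt "0 0 0 0 0 0"

```text
time: 41.08
tool_pos: [0.5567, -0.0381, 0.0745]
tool_rot: [0.002, 0.703, 0.712, 0.001]
contact_force: [0.5, 0.3, 6.3]
gripper_width: 0.003
```

Emit:
send_rows --pt "0 0 0.005 0 0 0" --pt "0 0 0.004 0 0 0" --pt "0 0 0 0 0 0"

```text
time: 41.45
tool_pos: [0.5584, -0.0382, 0.0701]
tool_rot: [0.003, 0.703, 0.712, 0.002]
contact_force: [-8.3, 2.2, 26.1]
gripper_width: 0.002
```

Run:
```python
from h import *
s,R,c,img=look("w18"); s=manip.grab_frame("scene"); crop(s,260,120,440,300,3.3,"s18.png")
```

```text
t 41.45 pos [ 0.5584 -0.0382  0.0701] F [-8.3  2.2 26.1] g 0.002
[[-0.013  1.     0.006]
 [ 1.     0.013 -0.001]
 [-0.001  0.006 -1.   ]]
```

View pics/s18.png

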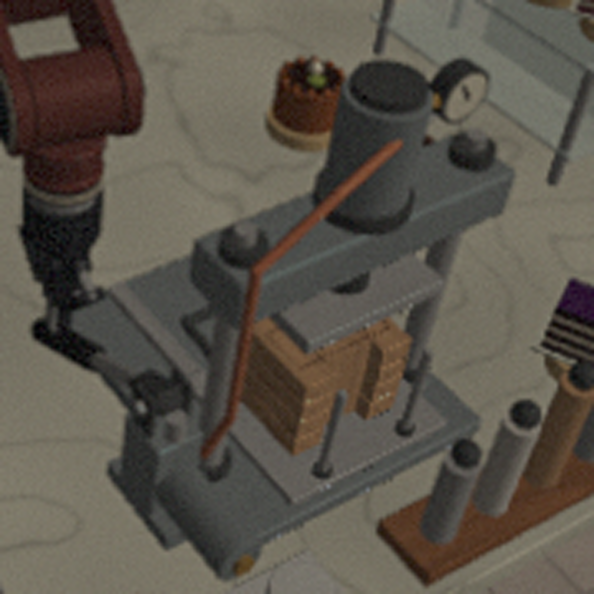

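Emit:
send_rows --pt "0 0 -0.05 0 0 0" --pt "0 0 -0.05 0 0 0" --pt "0 0 -0.05 0 0 0" --pt "0 -0.001 -0.05 0 0 0" --pt "0 0 -0.015 0 0 0" --pt "0 0 0 0 0 0" --pt "0 0 0 0 0 0" --pt "0 0 0 0 0 0"

```text
time: 42.55
tool_pos: [0.5529, -0.0386, 0.2755]
tool_rot: [-0.002, 0.703, 0.711, -0.001]
contact_force: [-0.3, 0.4, -0.9]
gripper_width: -0.002
```

Run:
```python
from h import *
s,R,c,img=look("w19"); s=manip.grab_frame("scene"); crop(s,260,120,440,300,3.3,"s19.png")
```

```text
t 42.55 pos [ 0.5529 -0.0386  0.2755] F [-0.3  0.4 -0.9] g -0.002
[[-0.011  1.    -0.004]
 [ 1.     0.011  0.001]
 [ 0.001 -0.004 -1.   ]]
```

View pics/s19.png

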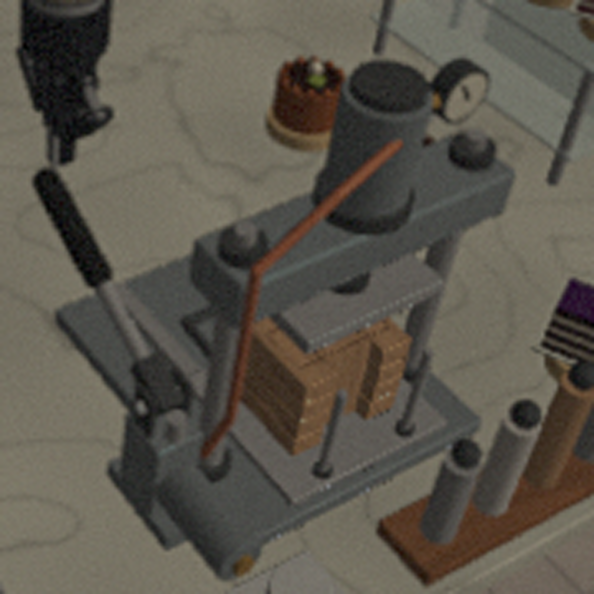

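Emit:
send_rows --pt "0 0 0.033 0 0 0" --pt "0 0 0.033 0 0 0" --pt "0 0 0.033 0 0 0" --pt "0 0 0.033 0 0 0" --pt "0 0 0.033 0 0 0" --pt "0 0 0.022 0 0 0" --pt "0 0 0.013 0 0 0" --pt "0 0 0 0 0 0"

```text
time: 43.65
tool_pos: [0.554, -0.039, 0.0781]
tool_rot: [-0.0, 0.703, 0.711, -0.0]
contact_force: [-0.2, -0.5, 4.0]
gripper_width: -0.001
```

Emit:
send_rows --pt "0 0 0.003 0 0 0" --pt "0 0 0.003 0 0 0" --pt "0 0 0 0 0 0"

```text
time: 44.02
tool_pos: [0.5551, -0.039, 0.0737]
tool_rot: [0.001, 0.703, 0.711, 0.001]
contact_force: [-0.2, 0.7, 6.3]
gripper_width: -0.001
```

Emit:
send_rows --pt "0 0 -0.05 0 0 0" --pt "0 0 -0.05 0 0 0" --pt "0 0 -0.05 0 0 0" --pt "0 0 -0.05 0 0 0" --pt "0 0 -0.007 0 0 0" --pt "0 0 0 0 0 0" --pt "0 0 0 0 0 0" --pt "0 0 0 0 0 0"

```text
time: 45.02
tool_pos: [0.553, -0.0387, 0.2768]
tool_rot: [-0.002, 0.703, 0.711, -0.001]
contact_force: [-0.2, -0.3, 0.1]
gripper_width: -0.0
```

Emit:
send_rows --pt "0 0 0.033 0 0 0" --pt "0 0 0.033 0 0 0" --pt "0 0 0.033 0 0 0" --pt "0 0 0.033 0 0 0" --pt "0 0 0.033 0 0 0" --pt "0 0 0.023 0 0 0" --pt "0 0 0.015 0 0 0" --pt "0 0 0.003 0 0 0"

```text
time: 46.02
tool_pos: [0.5544, -0.0389, 0.0731]
tool_rot: [0.0, 0.703, 0.711, 0.0]
contact_force: [0.1, 0.2, 6.7]
gripper_width: 0.002
```

Emit:
send_rows --pt "0 0 0 0 0 0" --pt "0 0 0 0 0 0"

```text
time: 46.28
tool_pos: [0.5543, -0.039, 0.0736]
tool_rot: [0.0, 0.703, 0.711, 0.0]
contact_force: [-1.2, 0.0, 4.9]
gripper_width: -0.005
```

Emit:
send_rows --pt "0 0 -0.05 0 0 0" --pt "0 0 -0.05 0 0 0" --pt "0 0 -0.05 0 0 0" --pt "0 0 -0.05 0 0 0" --pt "0 0 -0.006 0 0 0" --pt "0 0 0 0 0 0" --pt "0 0 0 0 0 0" --pt "0 0 0 0 0 0"

```text
time: 47.28
tool_pos: [0.553, -0.0387, 0.2768]
tool_rot: [-0.002, 0.703, 0.711, -0.001]
contact_force: [-0.1, 0.2, 0.4]
gripper_width: -0.003
```

Emit:
send_rows --pt "0 0 0.033 0 0 0" --pt "0 0 0.033 0 0 0" --pt "0 0 0.033 0 0 0" --pt "0 0 0.033 0 0 0" --pt "0 0 0.033 0 0 0" --pt "0 0 0.023 0 0 0" --pt "0 0 0.014 0 0 0" --pt "0 0 0.003 0 0 0"

```text
time: 48.28
tool_pos: [0.5558, -0.0392, 0.0758]
tool_rot: [0.002, 0.703, 0.711, 0.001]
contact_force: [-0.5, 1.0, 11.2]
gripper_width: -0.0
```

Emit:
send_rows --pt "0 0 0 0 0 0" --pt "0 0 0 0 0 0"

```text
time: 48.52
tool_pos: [0.5556, -0.0392, 0.0762]
tool_rot: [0.002, 0.703, 0.711, 0.001]
contact_force: [-0.9, 0.4, 9.0]
gripper_width: -0.002
```

Run:
```python
from h import *
s=manip.grab_frame("scene"); crop(s,260,120,440,300,3.3,"s20.png")
```

```text
(no output)
```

View pics/s20.png

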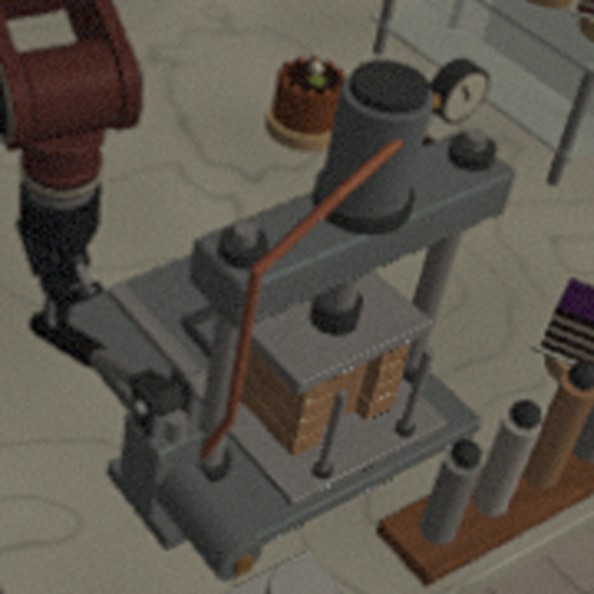

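Emit:
send_rows --pt "0 0 -0.05 0 0 0" --pt "0 0 -0.05 0 0 0" --pt "0 0 -0.05 0 0 0" --pt "0 0 -0.05 0 0 0" --pt "0 0 -0.004 0 0 0" --pt "0 0 0 0 0 0" --pt "0 0 0 0 0 0" --pt "0 0 0 0 0 0"

```text
time: 49.58
tool_pos: [0.5531, -0.0387, 0.2759]
tool_rot: [-0.002, 0.703, 0.711, -0.001]
contact_force: [0.3, -0.8, -0.9]
gripper_width: 0.002
```

Emit:
send_rows --pt "0 0 0.033 0 0 0" --pt "0 0 0.033 0 0 0" --pt "0 0 0.033 0 0 0" --pt "0 0 0.033 0 0 0" --pt "0 0 0.033 0 0 0" --pt "0 0 0.023 0 0 0" --pt "0 0 0.014 0 0 0" --pt "0 0 0.004 0 0 0"

```text
time: 50.58
tool_pos: [0.5589, -0.0397, 0.0772]
tool_rot: [0.005, 0.703, 0.711, 0.003]
contact_force: [1.7, 0.7, 20.2]
gripper_width: 0.001
```

Emit:
send_rows --pt "0 0 0.002 0 0 0" --pt "0 0 0 0 0 0"

```text
time: 50.82
tool_pos: [0.5593, -0.0397, 0.076]
tool_rot: [0.005, 0.703, 0.711, 0.004]
contact_force: [1.4, 0.9, 17.4]
gripper_width: 0.002
```

Emit:
send_rows --pt "0 0 -0.05 0 0 0" --pt "0 0 -0.05 0 0 0" --pt "0 0 -0.05 0 0 0" --pt "0 0 -0.05 0 0 0" --pt "0 0 -0.05 0 0 0" --pt "0 0 -0.05 0 0 0" --pt "0 -0.03 0 0 0 0" --pt "0 -0.06 0 0 0 0"

```text
time: 51.82
tool_pos: [0.4636, -0.0399, 0.3697]
tool_rot: [-0.001, 0.703, 0.711, -0.0]
contact_force: [-0.8, -0.6, 1.6]
gripper_width: 0.0
```

Emit:
send_rows --pt "0 -0.06 0 0 0 0" --pt "0 -0.03 0 0 0 0" --pt "0 0 0 0 0 0" --pt "0 0 0 0 0 0"

```text
time: 52.32
tool_pos: [0.3742, -0.0409, 0.3696]
tool_rot: [-0.0, 0.703, 0.711, -0.0]
contact_force: [-0.2, -0.6, -0.7]
gripper_width: 0.0
```

Run:
```python
from h import *
s,R,c,img=look("w21"); s=manip.grab_frame("scene"); cv2.imwrite("pics/s21f.png",s); crop(s,260,120,440,300,3.3,"s21.png"); t=manip.grab_frame("top"); cv2.imwrite("pics/t21.png",t)
```

```text
t 52.33 pos [ 0.3742 -0.0409  0.3696] F [-0.2 -0.6 -0.7] g 0.0
[[-0.011  1.    -0.   ]
 [ 1.     0.011  0.   ]
 [ 0.    -0.    -1.   ]]
```

View pics/s21.png

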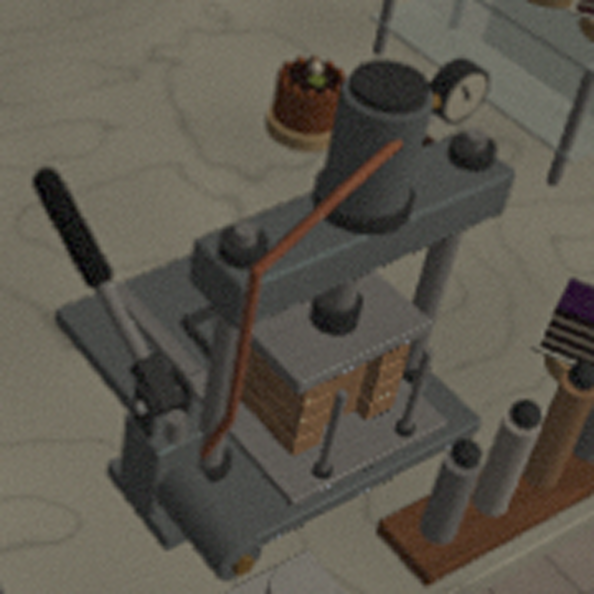

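View pics/t21.png

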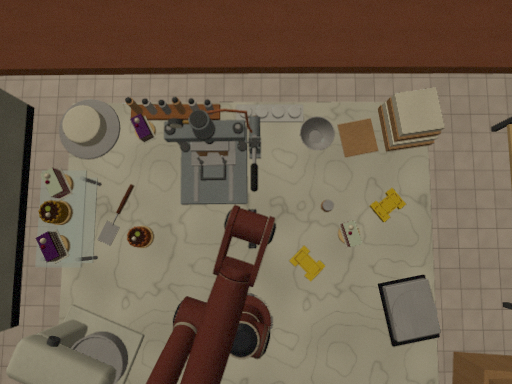

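View pics/w21.png

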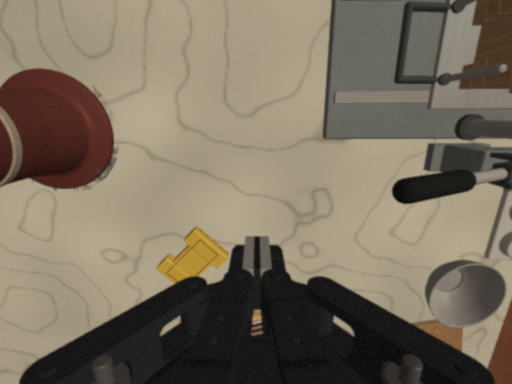

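```bash
python3 -c "
from plant import manip
manip.job_done()"
```

```text
the job is handed in; nothing more can be done
```

The job is handed in, at about 52 s of the 210 s allowed; no verdict was reported.

**Pile:** I found four beech moulds and no fifth, and stacked them lengthwise across the press. By the wrist camera, their centres came within about 2 mm and 0.2° of one another, and within about 2 mm of the bed's middle.

**Bed:** I pinched the handle and pushed the bed 159 mm. The push force then jumped from about 5 N to 17 N, which I took as the inner stop. At about x = 0.740 m, the bed's middle agrees with the crosshead's centre to about 3 mm.

**Lever:** I made five full strokes to about 0.87–0.9 rad and withdrew clear of the lever after each. I saw it fully up by camera after the first and last strokes; I didn't check it after the three in between. Force at the bottom was about 6 N on strokes 1–3, 10 N on stroke 4 and 17–20 N on stroke 5. The first stroke also ran onto the lever's stop, which read 26 N.

**Last pictures:** The platen sits on the pile, the lever is up and the arm is clear. The cakes, jar and yellow look-alikes appear not to have moved.

**Disagreement between checks:** The top camera read the press about 3–6 mm off from the wrist camera, so I used the wrist measurements throughout. Nothing else failed.

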